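# Fit the lens into the lamp head and screw its retaining ring snug

### The job

Drop the glass lens, dome up, into the cell of the grey lamp head so that it lies flat on its rubber gasket. Then set the dark steel retaining ring in on top of it, pins through the gaps in the rim, and screw it clockwise; nip it up by its wings until it is properly snug on the glass and no tighter, so that the lens is not overloaded. Do not knock over the bottle or the cup, and let go of everything.

Things in the scene. Friction and masses are not known exactly. Their poses are not given: they have to be found in the camera images.
- cell: Fixed grey plastic lamp head, a round open-topped pot 72 mm across and 47 mm high, on a dark 110 x 110 x 8 mm base plate. Origin: centre of the underside, on the bench; z up along the bore, which is 42.4 mm wide.
- cell_mouth (a point): Centre of the lamp head's mouth at rim height, 47 mm above the origin of cell; axes as cell.
- cell_seat (a point): On the bore's axis, 26.5 mm above the cell's origin: usual height of the springy black rubber gasket (41 mm wide) that carries the lens. It gives 2.5 mm (6.5 N to press flat), then the lens meets a firm ledge. Gasket and ledge together sit up to 1.8 mm higher or lower from unit to unit, so the angle at which the ring gets snug must be felt.
- cell_gap (a point): Middle of one of 3 gaps in the rim, each 45 deg wide, along the cell's +x and at 120 and -120 deg; 26 mm from the axis. Clockwise (from above) of each gap a 75 deg ramp draws a pin down: its underside slopes from 41.6 mm above the cell's origin (the height of this point) to 35.6 mm. The channel under it is 60 mm wide, its floor at 31.5 mm.
- lens: Clear glass lens, 40 mm in diameter, edge 9 mm high, on it a 29 mm wide dome 4.8 mm high; 40 g. Origin: centre of the flat underside, z up. Lies dome up on an 85 mm square, 6 mm thick cork pad. Fits the bore with 1.2 mm to spare all round: held by the upper half of its edge, its lower half can be put into the mouth and let drop.
- ring: Dark steel retaining ring standing on the bench, 34 mm high, hole 31 mm, about 170 g. Lower 16 mm: round skirt, 40 mm across, with three pins. Upper 18 mm: hexagon, 42 mm across flats, with two wings; grip it on the two flats that face its own +x and -x. Origin: centre of the underside, z up. On the seated lens its underside is 35.5 mm (+-1.8) above the cell's origin.
- ring_pin (a point): Outer end of the pin along the ring's own +x, 27.5 mm from the axis, 4 mm above the underside; 4 mm thick; the other two stand at 120 and -120 deg. Lowered through the gaps, the ring needs a light push down (about 5 N) while the first turn slips its pins under the ramps.
- ring_top (a point): Centre of the ring's upper end, 34 mm above its underside. Clockwise from above tightens; it gets snug 0.6 to 1.45 rad from mid-gap and stays tight when let go. Friction hides the tightness from a wrist that turns the hexagon: feel it at a wing.
- ring_wing (a point): On the ring's +y wing, 52 mm from the axis, 26 mm above the underside. Both wings (along +y and -y) are upright plates 8 mm thick, 14 mm high (19 to 33 mm above the underside), ending 62 mm from the axis. Pushing here clockwise, square to the wing, takes 2 to 8 N while the gasket gives, then rises; about 20 N is snug, over 28 N endangers the glass.
- bottle: Amber bottle, 40 mm in diameter, 130 mm high, standing on the bench; origin: centre of the underside.
- cup: White plastic cup, 66 mm wide at the rim, 75 mm high, standing on the bench; origin: centre of the underside.
Mind the look-alikes: they are no part of the job. Leave any green or turquoise look-alike of the lens alone. What is shaped like the ring but purple is not meant.

How it is judged:
By the outcome, as a careful person would: the job done as asked, in the order asked, and still so for the second after the job is handed in, with the robot touching nothing.
It also fails if it takes over 70 s, if anything falls off the work surface, if the arm or the gripper's body presses on something with over 40 N, if the wrist force passes 120 N, or if a joint passes its speed limit or range.

### The arm

A 7-joint arm with a two-finger parallel gripper is mounted at the origin on the work surface. World frame = base frame: x ahead of the robot, y to its left, z up, the work surface at z = 0. Lengths are in m, angles in rad, forces in N, time in s.
With the tool pointing down it reaches from about 0.425 to 0.925 m from the base axis. Payload 6.8 kg.
Tool frame: the origin (TCP) lies midway between the tips of the shut fingers; the grasp point (between the pads) lies 19 mm behind it; z points along the fingers, y is the direction in which the jaws open and shut (so a half turn about z gives the same grasp; the last joint's range is limited). The gripper opens to 85 mm and grips with 20 to 120 N. Pads are 22 mm wide; open, the fingers measure 114 mm over their backs; the gripper's body (76 mm by 85 mm) begins 54 mm behind the grasp point. The pads swing forward as they close: fully open they stand 13 mm farther back than shut.
Start: joints at [1.186, 0.477, 0.022, 1.555, -0.011, 1.109, -0.083], TCP at [0.184, -0.649, 0.231] pointing down, gripper open.
Joint ranges: [-2.96, 2.96], [-0.34, 2.1], [-1.41, 1.46], [0.24, 2.44], [-1.37, 4.51], [0.17, 1.92], [-2.96, 2.96]. Speed limits (rad/s): [2.39, 2.39, 3.14, 3.14, 3.14, 3.14, 3.14].

### API

Orientations are given as a unit quaternion [w, x, y, z].
In Python, from station import status, eyes, workorder gives the robot as it stands. The module is installed in compiled form; this text tells all that it offers.
- The arm moves only by the shell command python3 -m jog 'ROWS' [FORCE]. ROWS is text: rows parted by semicolons, each of 7 numbers parted by spaces: the shift along the tool's x, y, z in m, then the turn, a rotation vector about the tool's x, y, z in degrees, then the finger opening in m, from 0 to 0.0854. In form: dx dy dz rx ry rz jaw; .... A call has 1 to 5 rows; each row is the pose to reach, as a shift and turn from the pose commanded when the call began, along the tool's axes at that moment; what a row does not reach only later rows make up. A row lasts 1/10 s, in which the tool goes at most 50 mm and 8.59 degrees, less where a joint would pass 70% of its speed; a pose out of reach is approached as far as the arm can. A call with a gripper value outside its range is refused whole. The fingers move at their own pace and stop on an object; FORCE is the grip in N (left out, the last holds). Time passes only in rows, so rows that repeat a pose let the fingers close. It gives the time, the measured TCP pose, the force and the opening at its end, in the units of the state.
- status.get_obs(): the state, without advancing time (a new reading comes with each control period).
- eyes.read_camera(name): name is "side" or "top" or "wrist"; returns a dict with "image" (384x512x3 uint8, red, green, blue), "intrinsics" (3x3 intrinsics, pixels), "position" and "orientation" of the camera in the world. Camera axes: x right, y up, looking along -z (the intrinsics and any distortion apply to the point x, -y, -z); pixel columns grow to the right and rows downward; lengths in m; the calibration is good to about 2 mm. A picture is of the moment at which its call begins. There is no depth.
- workorder.hand_in(): hands the job in, once; it reports no verdict.
The state is a dict: "t": time; "q": joint angles; "joint_vel": joint speeds; "joint_torque": joint torques, N m; "eef_pos": TCP position; "tool_rot": TCP orientation; "contact_force": force on the tool from outside, world axes, zero at the start; "torque": the same for the moment, N m; "gripper_width": opening from 0.0 (shut) to 1.0 (fully open).
Only numpy, scipy, OpenCV 4.12 (cv2) and the standard library are available. Lean on these libraries where they do the work, as an engineer would, in place of code of your own. Each camera call takes 0.05 s, during which the arm holds its last target.

## Working session

There is one attempt and no reset: what is moved stays moved. The work goes in short steps, Python scripts to look and compute and a shell command to move; the robot and the scene stay as the last step left them, time stands still between calls to the robot, and variables do not carry over. Pictures are saved under pics/ and viewed, and the job is handed in when it is done.

```bash
mkdir -p pics; ls
cat > h.py <<'E'
import numpy as np, cv2
from scipy.spatial.transform import Rotation as R
from station import status, eyes, workorder
def rot(q): return R.from_quat([q[1],q[2],q[3],q[0]])
def shot(name,fn):
    c=eyes.read_camera(name); cv2.imwrite('pics/'+fn,cv2.cvtColor(np.array(c['image']),cv2.COLOR_RGB2BGR)); np.save('pics/'+fn[:-4]+'.npy',c,allow_pickle=True); return c
def load(fn): return np.load('pics/'+fn+'.npy',allow_pickle=True).item()
def ray(c,u,v):
    K=np.array(c['intrinsics']); d=np.linalg.inv(K)@[u,v,1]; d=np.array([d[0],-d[1],-d[2]])
    return np.array(c['position']),rot(c['orientation']).apply(d)
def onz(c,u,v,z):
    p,d=ray(c,u,v); return p+d*(z-p[2])/d[2]
def proj(c,P):
    x=rot(c['orientation']).inv().apply(np.array(P)-c['position']); K=np.array(c['intrinsics'])
    y=K@np.array([x[0],-x[1],-x[2]]); return y[:2]/y[2]
E
python3 - <<'E'
from h import *
for n in ['side','top','wrist']:
    c=shot(n,n+'0.png'); print(n,{k:(np.round(v,3).tolist() if k!='image' else 0) for k,v in c.items()})
print(status.get_obs())
E
```

```text
pics
side {'image': 0, 'intrinsics': [[392.64, 0.0, 262.39], [0.0, 392.64, 192.166], [0.0, 0.0, 1.0]], 'position': [0.119, 0.534, 0.7], 'orientation': [-0.319, -0.14, 0.387, 0.854]}
top {'image': 0, 'intrinsics': [[447.141, 0.0, 260.623], [0.0, 447.141, 197.684], [0.0, 0.0, 1.0]], 'position': [0.374, -0.025, 0.936], 'orientation': [0.72, 0.086, -0.084, -0.683]}
wrist {'image': 0, 'intrinsics': [[293.142, 0.0, 257.277], [0.0, 293.142, 190.579], [0.0, 0.0, 1.0]], 'position': [0.26, -0.627, 0.373], 'orientation': [0.788, -0.124, 0.096, -0.595]}
{'t': 0.15, 'q': array([ 1.18587524,  0.47764501,  0.02236697,  1.55619257, -0.01150223,
        1.10930667, -0.08312296]), 'joint_vel': array([-7.81198956e-04, -2.26985571e-03,  1.35477051e-03, -4.07112047e-03,
       -1.29865438e-05, -5.19919394e-04, -1.71978524e-04]), 'joint_torque': array([ 2.16103908e-03, -5.96926439e+01,  1.61023054e+00, -2.81489092e+01,
        1.27623102e-02,  6.52975315e-03, -1.96799573e-05]), 'eef_pos': array([ 0.18433828, -0.64887687,  0.23053955]), 'tool_rot': array([-6.95310302e-04,  9.90437940e-01,  1.37957172e-01, -1.51234393e-04]), 'contact_force': array([0.28187794, 0.1037727 , 0.13359557]), 'torque': array([ 0.03976168,  0.01094355, -0.0411365 ]), 'gripper_width': 0.9914492073895553}
```

View pics/side0.png

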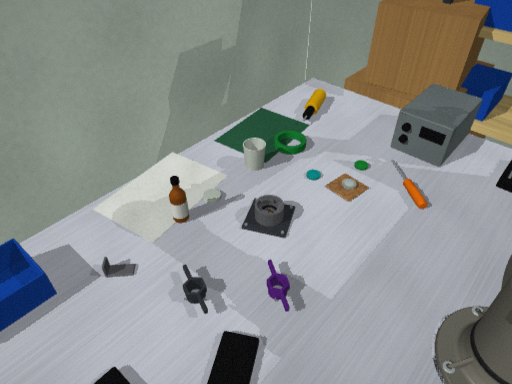

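View pics/top0.png

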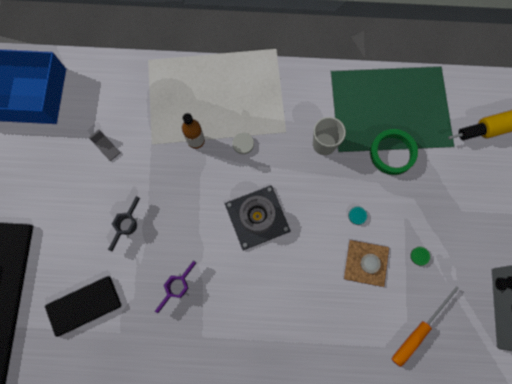

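View pics/wrist0.png

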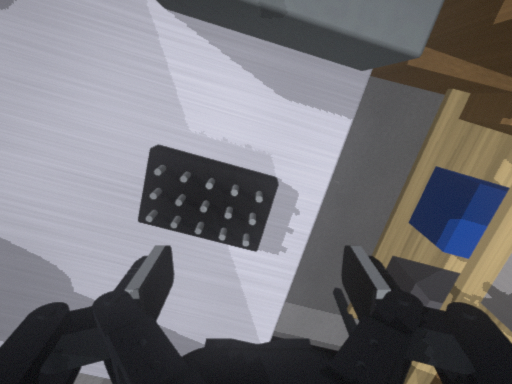

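Lens candidates in top: clear disc on cork at (371,264), turquoise at (358,216), green at (420,256). The clear one on the cork fits. Ring candidates: dark at (125,224), purple at (176,287). The dark one fits. I'll confirm with enlarged crops.

Run:
```python
from h import *
a=cv2.imread('pics/top0.png'); 
def z(u0,v0,w,s): return cv2.resize(a[v0:v0+w,u0:u0+w],None,fx=s,fy=s,interpolation=cv2.INTER_CUBIC)
o=np.hstack([z(85,184,80,5),z(331,224,80,5)]); cv2.imwrite('pics/crop1.png',o)
cv2.imwrite('pics/crop2.png',z(217,174,80,7))
c=load('top0')
for n,u,v,zz in [('cell',257,215,.047),('lens',371,263,.015),('ring',125,224,.034),('cup',328,137,.07),('bottle',193,130,.05),('purple',176,287,.034),('turq',358,216,.009),('green',420,256,.009)]: print(n,onz(c,u,v,zz).round(4))
```

```text
cell [ 0.5565 -0.0116  0.047 ]
lens [ 0.4753 -0.25    0.015 ]
ring [0.5259 0.2573 0.034 ]
cup [ 0.7237 -0.1494  0.07  ]
bottle [0.732  0.1339 0.05  ]
purple [0.4054 0.1407 0.034 ]
turq [ 0.5736 -0.2246  0.009 ]
green [ 0.4959 -0.353   0.009 ]
```

View pics/crop1.png

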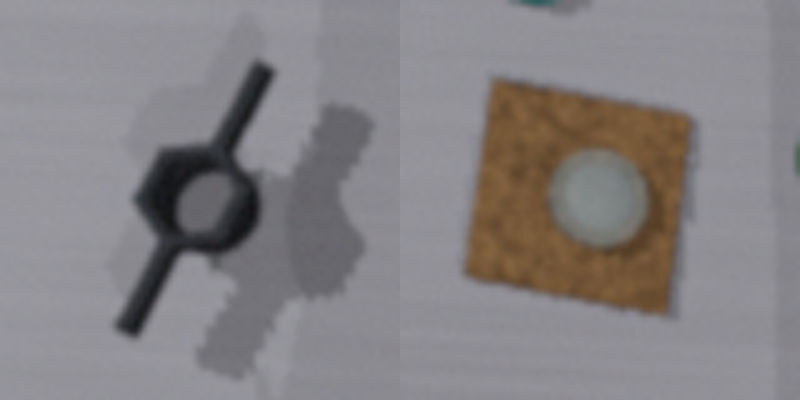

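View pics/crop2.png

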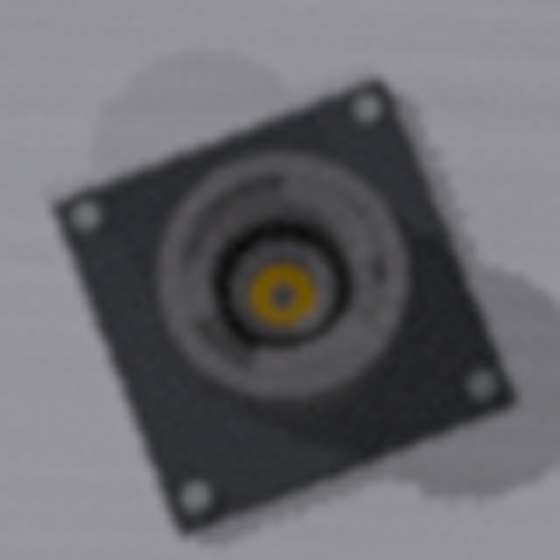

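Crops confirm: the left one is the dark steel ring (wings from (138,199) to (112,249)) and the right one is the clear lens on cork (371,264). Next I'll work out the camera-in-tool pose and rough yaws.

```bash
cat >> h.py <<'E'
def obs(): return status.get_obs()
def camtool(c,o):
    T=rot(o['tool_rot']); return T.inv().apply(np.array(c['position'])-o['eef_pos']), T.inv()*rot(c['orientation'])
def delta(pos,yaw,o=None):
    """yaw = world angle (deg) of tool x axis; tool down"""
    o=o or obs(); T=rot(o['tool_rot'])
    D=R.from_matrix(np.array([[np.cos(np.radians(yaw)),np.sin(np.radians(yaw)),0],[np.sin(np.radians(yaw)),-np.cos(np.radians(yaw)),0],[0,0,-1]]))
    s=T.inv().apply(np.array(pos)-o['eef_pos']); r=(T.inv()*D).as_rotvec(degrees=True)
    print('from',o['eef_pos'].round(4),'shift',s.round(4),'rot',r.round(2)); return s,r
def st():
    o=obs(); T=rot(o['tool_rot']).as_matrix()
    print('t',round(o['t'],2),'pos',o['eef_pos'].round(4),'yaw',round(np.degrees(np.arctan2(T[1,0],T[0,0])),2),'F',o['contact_force'].round(2),'M',o['torque'].round(2),'q',o['q'].round(2),'gw',round(o['gripper_width'],3)); return o
E
python3 - <<'E'
from h import *
o=st(); c=load('wrist0'); p,r=camtool(c,o); print(p,r.as_matrix().round(3))
T=rot(o['tool_rot'])
for z in [0,.05,.1,.2,.25]: print(z,proj(c,o['eef_pos']+T.apply([0,0,z])))
t=load('top0')
a,b=onz(t,138,199,.03),onz(t,112,249,.03); print('wing axis',np.degrees(np.arctan2(*(a-b)[1::-1])),(a+b)/2)
# plate corners in crop2/7+offset
P=[onz(t,217+x/7,174+y/7,.008) for x,y in [(375,80),(515,400),(185,533),(57,205)]]
print(np.mean(P,0)); 
for i in range(4):
    d=P[(i+1)%4]-P[i]; print(np.degrees(np.arctan2(d[1],d[0])),np.linalg.norm(d))
delta([.475,-.25,.15],15.9)
E
```

```text
t 0.15 pos [ 0.1843 -0.6489  0.2305] yaw 15.86 F [0.28 0.1  0.13] M [ 0.04  0.01 -0.04] q [ 1.19  0.48  0.02  1.56 -0.01  1.11 -0.08] gw 0.991
[ 0.07870397 -0.00082385 -0.14219629] [[-0.     0.951  0.31 ]
 [ 1.    -0.     0.001]
 [ 0.001  0.31  -0.951]]
0 [259.14824603 247.08933849]
0.05 [258.81252593 212.18947184]
0.1 [258.60214561 190.31933382]
0.2 [258.35296155 164.41534216]
0.25 [258.27309584 156.11288254]
wing axis -20.66895175607631 [0.52726047 0.25823565 0.03      ]
[ 0.55984656 -0.01215057  0.008     ]
-154.33888167418954 0.10779045743313104
115.10417439132785 0.10641293709346326
24.78894272818886 0.10758220881835123
-64.78383837489348 0.10477347991615378
from [ 0.1843 -0.6489  0.2305] shift [ 0.3886 -0.3041  0.0809] rot [-0.08  0.01 -0.04]
```

```bash
python3 -m jog '0.039 -0.030 -0.005 0 0 0 0.085; 0.078 -0.061 -0.01 0 0 0 0.085; 0.117 -0.091 -0.01 0 0 0 0.085; 0.156 -0.122 -0.01 0 0 0 0.085; 0.195 -0.152 -0.01 0 0 0 0.085' 30; python3 -m jog '0.039 -0.030 0.01 0 0 0 0.085; 0.078 -0.061 0.03 0 0 0 0.085; 0.117 -0.091 0.06 0 0 0 0.085; 0.156 -0.122 0.07 0 0 0 0.085; 0.190 -0.150 0.07 0 0 0 0.085'
python3 - <<'E'
from h import *
o=st(); shot('wrist','w1.png'); delta([.475,-.25,.15],15.9)
E
```

```text
t: 0.65
eef_pos: [0.3313, -0.4479, 0.2412]
tool_rot: [-0.0, 0.99, 0.138, -0.0]
contact_force: [1.8, -0.2, -0.4]
gripper_width: 0.995
t: 1.15
eef_pos: [0.4685, -0.2563, 0.1697]
tool_rot: [-0.001, 0.991, 0.138, -0.001]
contact_force: [1.3, -0.2, -0.5]
gripper_width: 0.999
t 1.15 pos [ 0.4685 -0.2563  0.1697] yaw 15.81 F [ 1.28 -0.17 -0.51] M [-0.03 -0.05  0.03] q [ 0.54  0.33 -0.18  1.94  0.08  0.88 -0.98] gw 0.999
from [ 0.4749 -0.247   0.1704] shift [-0.0008  0.003   0.0204] rot [-0.28 -0.18  0.57]
```

View pics/w1.png

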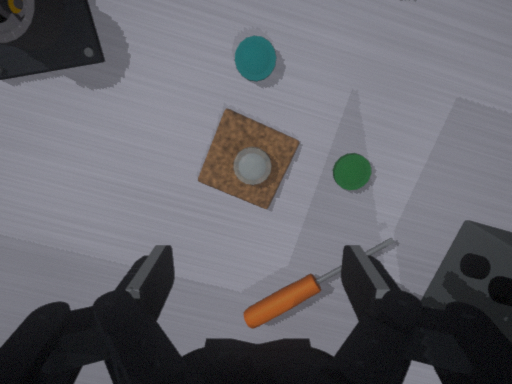

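Wrist view: clear lens on the cork at (253,165), turquoise at (256,58), green at (352,172).

Run:
```python
from h import *
st()
def lens(c,box,zt):
    im=np.array(c['image']); hsv=cv2.cvtColor(im,cv2.COLOR_RGB2HSV)
    cork=((hsv[...,1]>80)&(hsv[...,0]<25)).astype(np.uint8)
    m=np.zeros_like(cork);x0,y0,x1,y1=box;m[y0:y1,x0:x1]=cork[y0:y1,x0:x1]
    cs,_=cv2.findContours(m,cv2.RETR_EXTERNAL,cv2.CHAIN_APPROX_NONE);k=max(cs,key=cv2.contourArea)
    f=cv2.fillPoly(np.zeros_like(m),[cv2.convexHull(k)],1)&(1-m); f=cv2.morphologyEx(f,cv2.MORPH_OPEN,np.ones((5,5),np.uint8))
    cs,_=cv2.findContours(f,cv2.RETR_EXTERNAL,cv2.CHAIN_APPROX_NONE);k=max(cs,key=cv2.contourArea)
    P=np.array([onz(c,*q[0],zt)[:2] for q in k]); print(cv2.minEnclosingCircle(P.astype(np.float32)),cv2.fitEllipse(k),P.mean(0))
    hull=[onz(c,*q[0],.006)[:2] for q in cv2.convexHull(k)]
c=load('w1'); 
for z in(.006,.0105,.015): lens(c,(180,90,320,220),z)
t=load('top0'); 
for z in(.006,.0105,.015): lens(t,(330,230,400,300),z)
```

```text
t 1.2 pos [ 0.4749 -0.247   0.1704] yaw 16.47 F [ 5.22  6.94 -0.49] M [ 0.46 -0.3   0.02] q [ 0.53  0.33 -0.2   1.94  0.07  0.88 -0.99] gw 0.993
((0.472859650850296, -0.24779106676578522), 0.02116941288113594) ((251.99200439453125, 165.42889404296875), (37.47507095336914, 38.13692855834961), 109.11725616455078) [ 0.47293482 -0.24771998]
((0.4739139676094055, -0.24759268760681152), 0.02085934951901436) ((251.99200439453125, 165.42889404296875), (37.47507095336914, 38.13692855834961), 109.11725616455078) [ 0.47398799 -0.24752248]
((0.47496822476387024, -0.24739405512809753), 0.020549321547150612) ((251.99200439453125, 165.42889404296875), (37.47507095336914, 38.13692855834961), 109.11725616455078) [ 0.47504116 -0.24732497]
((0.47628918290138245, -0.25038382411003113), 0.02116621471941471) ((370.322021484375, 263.2522888183594), (18.674440383911133, 20.0369873046875), 128.96072387695312) [ 0.47601228 -0.2509553 ]
((0.47579458355903625, -0.24929389357566833), 0.021064288914203644) ((370.322021484375, 263.2522888183594), (18.674440383911133, 20.0369873046875), 128.96072387695312) [ 0.47551902 -0.24986259]
((0.4752999246120453, -0.24820391833782196), 0.02096245251595974) ((370.322021484375, 263.2522888183594), (18.674440383911133, 20.0369873046875), 128.96072387695312) [ 0.47502576 -0.24876988]
```

```bash
python3 -m jog '0 0.001 0.015 0 0 -0.5 0.07; 0 0.001 0.040 0 0 -0.5 0.064; 0 0.001 0.065 0 0 -0.5 0.064; 0 0.001 0.08 0 0 -0.5 0.064; 0 0.001 0.08 0 0 -0.5 0.064'
python3 - <<'E'
from h import *
o=st(); c=shot('wrist','w2.png'); print(c['position'],camtool(c,o)[0]); print(proj(c,[.4745,-.248,.015]))
st()
E
```

```text
t: 1.7
eef_pos: [0.4677, -0.2585, 0.0895]
tool_rot: [-0.001, 0.99, 0.142, -0.002]
contact_force: [-0.1, -0.3, 0.5]
gripper_width: 0.747
t 1.7 pos [ 0.4677 -0.2585  0.0895] yaw 16.37 F [-0.07 -0.3   0.48] M [-0.01  0.06  0.01] q [ 0.53  0.44 -0.17  2.    0.11  0.72 -1.  ] gw 0.747
[ 0.54359629 -0.23582328  0.23158413] [ 0.07871188 -0.00076155 -0.14231952]
[248.38535892 188.51561557]
t 1.75 pos [ 0.4687 -0.2589  0.0909] yaw 16.36 F [-0.12  0.67  0.84] M [-0.03 -0.03 -0.  ] q [ 0.53  0.44 -0.17  2.    0.11  0.72 -1.  ] gw 0.751
```

View pics/w2.png

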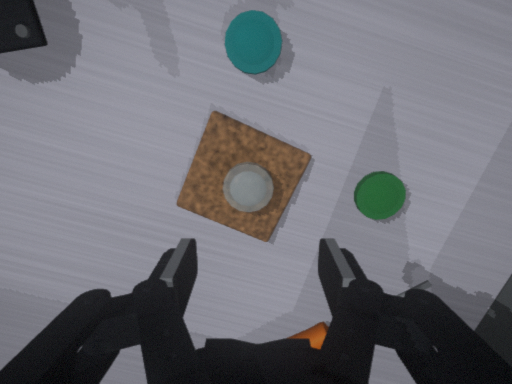

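Wrist view: lens on cork at (248,188), left of and ahead of the jaw centre.

```bash
cat >> h.py <<'E'
def lens(c,box,zt):
    im=np.array(c['image']); hsv=cv2.cvtColor(im,cv2.COLOR_RGB2HSV)
    cork=((hsv[...,1]>80)&(hsv[...,0]<25)).astype(np.uint8)
    m=np.zeros_like(cork);x0,y0,x1,y1=box;m[y0:y1,x0:x1]=cork[y0:y1,x0:x1]
    cs,_=cv2.findContours(m,cv2.RETR_EXTERNAL,cv2.CHAIN_APPROX_NONE);k=max(cs,key=cv2.contourArea)
    f=cv2.fillPoly(np.zeros_like(m),[cv2.convexHull(k)],1)&(1-m); f=cv2.morphologyEx(f,cv2.MORPH_OPEN,np.ones((5,5),np.uint8))
    cs,_=cv2.findContours(f,cv2.RETR_EXTERNAL,cv2.CHAIN_APPROX_NONE);k=max(cs,key=cv2.contourArea)
    P=np.array([onz(c,*q[0],zt)[:2] for q in k]); print(cv2.minEnclosingCircle(P.astype(np.float32)),P.mean(0))
E
python3 - <<'E'
from h import *
c=load('w2'); lens(c,(160,100,320,250),.0105); lens(c,(160,100,320,250),.015)
delta([.4745,-.248,.05],16.4)
E
```

```text
((0.47377151250839233, -0.24755693972110748), 0.021184444427490234) [ 0.47407687 -0.2475069 ]
((0.475192666053772, -0.24731813371181488), 0.02075536921620369) [ 0.47549189 -0.24726909]
from [ 0.4687 -0.2589  0.0909] shift [ 0.0087 -0.0087  0.0409] rot [-0.09  0.1  -0.04]
```

```bash
python3 -m jog '0.004 -0.004 0.015 0 0 0 0.06; 0.0085 -0.009 0.035 0 0 0 0.06; 0.0085 -0.009 0.045 0 0 0 0.06; 0.0085 -0.009 0.045 0 0 0 0.06'
python3 - <<'E'
from h import *
c=shot('wrist','w3.png'); st(); print(proj(c,[.4748,-.2477,.015])); lens(c,(150,100,360,260),.015)
delta([.4748,-.2477,.0085],16.4)
E
```

```text
t: 2.15
eef_pos: [0.4745, -0.248, 0.0462]
tool_rot: [-0.0, 0.99, 0.142, -0.001]
contact_force: [-0.2, -0.3, 0.7]
gripper_width: 0.703
t 2.2 pos [ 0.475  -0.2484  0.0469] yaw 16.35 F [ 0.68 -1.15  0.57] M [-0.01 -0.02  0.  ] q [ 0.49  0.51 -0.16  2.02  0.14  0.62 -1.04] gw 0.704
[258.48180492 222.7048942 ]
((0.4759557545185089, -0.24761275947093964), 0.021205922588706017) [ 0.47603794 -0.24712094]
from [ 0.475  -0.2484  0.0469] shift [ 0.     -0.0007  0.0384] rot [ 0.01  0.02 -0.05]
```

View pics/w3.png

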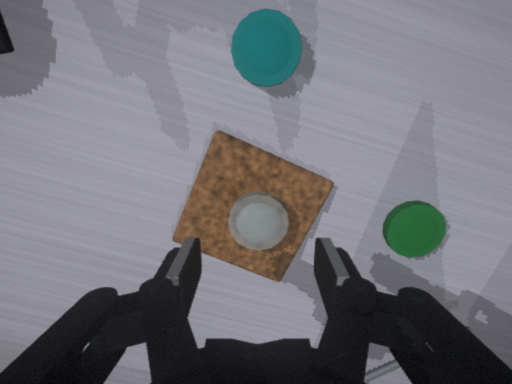

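Lens centred at (258,222), midway between the fingertips (193 and 322). I'll descend and close.

```bash
python3 -m jog '0.0005 -0.0007 0.015 0 0 0 0.06; 0.0005 -0.0007 0.028 0 0 0 0.06; 0.0005 -0.0007 0.0355 0 0 0 0.06; 0.0005 -0.0007 0.038 0 0 0 0.06; 0.0005 -0.0007 0.038 0 0 0 0.05' 25; python3 -m jog '0 0 0 0 0 0 0.03; 0 0 0 0 0 0 0.03;0 0 0 0 0 0 0.03;0 0 0 0 0 0 0.03' 25
python3 - <<'E'
from h import *
c=shot('wrist','w4.png'); st()
E
```

```text
t: 2.7
eef_pos: [0.4752, -0.2473, 0.0084]
tool_rot: [-0.0, 0.99, 0.142, -0.0]
contact_force: [-0.3, 0.0, 0.8]
gripper_width: 0.588
t: 3.1
eef_pos: [0.4756, -0.2474, 0.0091]
tool_rot: [0.0, 0.99, 0.142, 0.0]
contact_force: [-1.5, 0.8, 5.8]
gripper_width: 0.447
t 3.15 pos [ 0.4756 -0.2474  0.0091] yaw 16.36 F [-1.8   0.42  6.35] M [0.16 0.33 0.01] q [ 0.48  0.57 -0.15  2.03  0.15  0.55 -1.06] gw 0.45
```

View pics/w4.png

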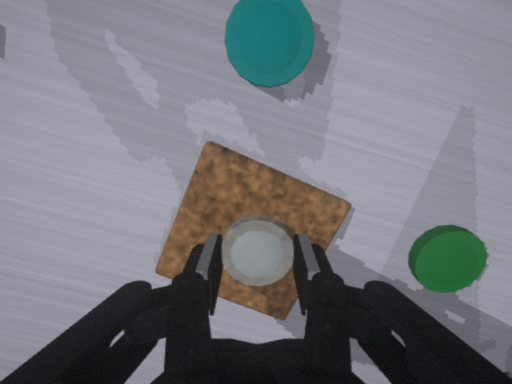

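```bash
python3 -m jog '0 0 -0.01 0 0 0 0.03; 0 0 -0.03 0 0 0 0.03;0 0 -0.06 0 0 0 0.03;0 0 -0.1 0 0 0 0.03; 0 0 -0.1 0 0 0 0.03' 25
python3 - <<'E'
from h import *
c=shot('wrist','w5.png'); st(); s=shot('side','s5.png'); p=proj(s,obs()['eef_pos']).astype(int); print(p)
a=cv2.imread('pics/s5.png')[p[1]-50:p[1]+50,p[0]-60:p[0]+60]; b=cv2.imread('pics/w5.png')[180:300,180:340]
cv2.imwrite('pics/c5.png',np.hstack([cv2.resize(a,(480,400),interpolation=2),cv2.resize(b,(300,400),interpolation=2)]))
E
```

```text
t: 3.65
eef_pos: [0.4787, -0.2486, 0.1139]
tool_rot: [0.002, 0.99, 0.142, 0.004]
contact_force: [0.4, -0.4, 0.3]
gripper_width: 0.446
t 3.7 pos [ 0.4773 -0.2481  0.1116] yaw 16.35 F [ 0.5  -0.32 -0.97] M [ 0.   -0.05 -0.03] q [ 0.51  0.41 -0.18  1.98  0.11  0.75 -1.02] gw 0.448
[353 152]
```

View pics/c5.png

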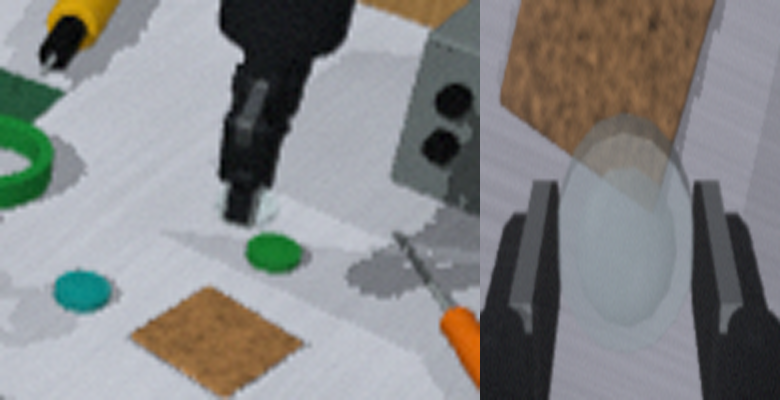

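Lens is held. I'm not sure how far it protrudes below the fingertips, so I'll set it back on the cork and regrip about 4 mm higher.

```bash
python3 -m jog '0 0 0.04 0 0 0 0.03; 0 0 0.08 0 0 0 0.03;0 0 0.095 0 0 0 0.03;0 0 0.0995 0 0 0 0.03; 0 0 0.0995 0 0 0 0.03' 25;  python3 -m jog '0 0 0 0 0 0 0.05; 0 0 0 0 0 0 0.05; 0 0 -0.002 0 0 0 0.05; 0 0 -0.0045 0 0 0 0.05; 0 0 -0.0045 0 0 0 0.05'; python3 -m jog '0 0 0 0 0 0 0.03; 0 0 0 0 0 0 0.03;0 0 0 0 0 0 0.03;0 0 0 0 0 0 0.03' 25;python3 - <<'E'
from h import *
st()
E
```

```text
t: 4.25
eef_pos: [0.4749, -0.2468, 0.0088]
tool_rot: [-0.001, 0.99, 0.142, -0.001]
contact_force: [0.8, -0.4, -1.4]
gripper_width: 0.448
t: 4.75
eef_pos: [0.4758, -0.2475, 0.0143]
tool_rot: [0.0, 0.99, 0.142, 0.001]
contact_force: [-1.3, 0.2, -0.4]
gripper_width: 0.584
t: 5.15
eef_pos: [0.4762, -0.2475, 0.0146]
tool_rot: [0.0, 0.99, 0.142, 0.001]
contact_force: [-0.8, 0.2, 9.9]
gripper_width: 0.353
t 5.15 pos [ 0.4762 -0.2475  0.0146] yaw 16.35 F [-0.78  0.25  9.89] M [0.19 0.28 0.01] q [ 0.48  0.56 -0.15  2.03  0.15  0.56 -1.06] gw 0.353
```

The tips closed on the dome. Set-back puts the tips above the TCP, so the first grip height was right. I'll redo it at TCP z ≈ 0.0095.

```bash
python3 -m jog '0 0 0 0 0 0 0.055; 0 0 0 0 0 0 0.055; 0 0 0 0 0 0 0.055'
python3 - <<'E'
from h import *
st()
c=shot('wrist','w6.png');lens(c,(150,120,370,330),.015)
E
```

```text
t: 5.45
eef_pos: [0.4751, -0.2471, 0.0134]
tool_rot: [-0.0, 0.99, 0.142, -0.0]
contact_force: [-0.1, -0.2, 0.5]
gripper_width: 0.645
t 5.45 pos [ 0.4751 -0.2471  0.0134] yaw 16.36 F [-0.13 -0.22  0.47] M [ 0.05  0.03 -0.  ] q [ 0.48  0.57 -0.15  2.03  0.15  0.56 -1.06] gw 0.645
((0.47551724314689636, -0.24642620980739594), 0.021388163790106773) [ 0.47589741 -0.24609676]
```

View pics/w6.png

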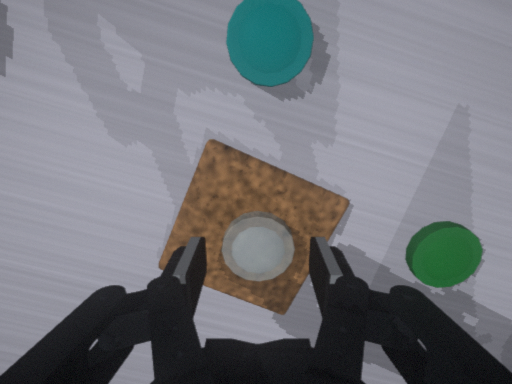

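```bash
python3 -m jog '0 0 0.002 0 0 0 0.055; 0 0 0.0043 0 0 0 0.055; 0 0 0.0043 0 0 0 0.03;0 0 0.0043 0 0 0 0.03;0 0 0.0043 0 0 0 0.03' 25; python3 -m jog '0 0 0 0 0 0 0.03;0 0 0 0 0 0 0.03' 25
python3 - <<'E'
from h import *
st()
E
```

```text
t: 6.0
eef_pos: [0.4753, -0.2472, 0.0093]
tool_rot: [-0.0, 0.99, 0.142, 0.0]
contact_force: [0.4, 0.3, 0.6]
gripper_width: 0.446
t: 6.2
eef_pos: [0.4753, -0.2472, 0.0093]
tool_rot: [0.0, 0.99, 0.142, 0.0]
contact_force: [0.5, -0.9, -0.4]
gripper_width: 0.447
t 6.2 pos [ 0.4753 -0.2472  0.0093] yaw 16.36 F [ 0.49 -0.85 -0.42] M [ 0.03 -0.04 -0.03] q [ 0.48  0.57 -0.15  2.03  0.16  0.55 -1.06] gw 0.447
```

```bash
python3 -m jog '0 0 -0.02 0 0 0 0.03; 0 0 -0.06 0 0 0 0.03; 0 0 -0.1 0 0 0 0.03; 0 -0.03 -0.12 0 0 0 0.03; 0.01 -0.06 -0.12 0 0 0 0.03'
python3 - <<'E'
from h import *
o=st();delta([.53,-.02,.135],16.4,o)
E
```

```text
t: 6.7
eef_pos: [0.469, -0.1881, 0.1325]
tool_rot: [0.002, 0.99, 0.14, 0.002]
contact_force: [-0.3, 0.2, -0.5]
gripper_width: 0.444
t 6.7 pos [ 0.469  -0.1881  0.1325] yaw 16.14 F [-0.28  0.2  -0.48] M [-0.01 -0.05  0.04] q [ 0.43  0.33 -0.21  2.04  0.1   0.77 -1.13] gw 0.444
from [ 0.469  -0.1881  0.1325] shift [ 0.1053 -0.1445 -0.0027] rot [ 0.22 -0.24 -0.26]
```

```bash
python3 -m jog '0.025 -0.036 0 0 0 0 0.03; 0.05 -0.072 0 0 0 0 0.03; 0.078 -0.108 0 0 0 0 0.03; 0.105 -0.143 0 0 0 0 0.03; 0.105 -0.143 0 0 0 0 0.03'
python3 - <<'E'
from h import *
c=shot('wrist','w7.png'); st()
E
```

```text
t: 7.2
eef_pos: [0.5307, -0.0123, 0.1299]
tool_rot: [-0.002, 0.989, 0.147, 0.002]
contact_force: [0.7, 0.0, -0.4]
gripper_width: 0.443
t 7.25 pos [ 0.5295 -0.0161  0.1295] yaw 16.73 F [-0.72 -1.   -1.26] M [-0.02 -0.01  0.03] q [ 0.13  0.38 -0.27  1.98  0.14  0.79 -1.49] gw 0.446
```

View pics/w7.png

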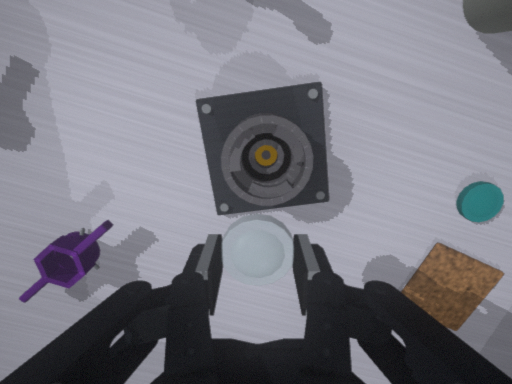

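Run:
```python
from h import *
a=cv2.imread('pics/w7.png')[75:225,185:345]; cv2.imwrite('pics/c7.png',cv2.resize(a,(800,750)[:2] if 0 else (640,600),interpolation=2))
```

```text
(no output)
```

View pics/c7.png

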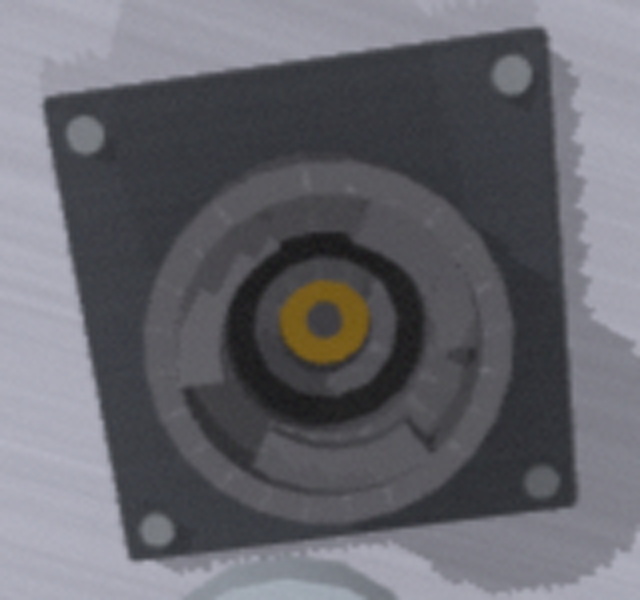

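Run:
```python
from h import *
c=load('w7'); im=np.array(c['image'])
f=lambda x,y,z: onz(c,185+x/4,75+y/4,z)[:2]
P=[f(x,y,.008) for x,y in [(545,30),(577,500),(132,560),(45,100)]]; print('plate c',np.mean(P,0))
for i in range(4):
    d=P[(i+1)%4]-P[i]; print(np.degrees(np.arctan2(d[1],d[0])),np.linalg.norm(d))
# rim outer: points
g=cv2.cvtColor(im,cv2.COLOR_RGB2GRAY); 
Q=np.array([f(x,y,.047) for x,y in [(145,330),(513,340),(330,523),(205,205),(455,205),(190,450),(470,460)]])
A=np.c_[2*Q,np.ones(len(Q))]; s=np.linalg.lstsq(A,(Q**2).sum(1),rcond=None)[0]; print('rim',s[:2],np.sqrt(s[2]+s[0]**2+s[1]**2))
ce=s[:2]
for n,x,y in [('a',190,388),('a2',258,462),('b',430,450),('b2',478,330),('c',365,200)]:
    d=f(x,y,.045)-ce; print(n,np.degrees(np.arctan2(d[1],d[0])),np.linalg.norm(d))
# lens held
B=[onz(c,u,v,obs()['eef_pos'][2]+.0057)[:2] for u,v in[(221,252),(293,252)]]; print(B,np.mean(B,0))
T=rot(obs()['tool_rot']); print(proj(c,obs()['eef_pos']+[0,0,.0057]))
```

```text
plate c [ 0.56042929 -0.01013838]
-155.1613607013182 0.10660217148951723
115.23503789132761 0.10828749320556998
24.56464659513751 0.10805239715575707
-65.5334166063988 0.10777046110608691
rim [ 0.56062091 -0.01036066] 0.036100600162985566
a 124.016331823262 0.02924244325385781
a2 165.92245331924028 0.02813046221121886
b -119.5117968097005 0.029690169059900656
b2 -66.79478404237494 0.029163631327896594
c 4.363671798529539 0.028920284299610775
[array([0.52479786, 0.00689758]), array([ 0.53593439, -0.02942537])] [ 0.53036612 -0.01126389]
[265.22915382 255.832564  ]
```

Cell yaw is about 25°, with gap mids at about 25°, 145° and −95°. I'll go above the mouth.

Run:
```python
from h import *
o=st();delta([.5603,-.0107,.075],16.4,o)
```

```text
t 7.25 pos [ 0.5295 -0.0161  0.1295] yaw 16.73 F [-0.72 -1.   -1.26] M [-0.02 -0.01  0.03] q [ 0.13  0.38 -0.27  1.98  0.14  0.79 -1.49] gw 0.446
from [ 0.5295 -0.0161  0.1295] shift [0.031  0.0038 0.0546] rot [-0.07 -0.08  0.33]
```

```bash
python3 -m jog '0.01 0.001 0.005 0 0 0 0.03; 0.03 0.0038 0.02 0 0 0 0.03; 0.031 0.0038 0.045 0 0 0 0.03; 0.031 0.0038 0.0545 0 0 0 0.03; 0.031 0.0038 0.0545 0 0 0 0.03'
python3 - <<'E'
from h import *
st(); c=shot('wrist','w8.png'); st()
cv2.imwrite('pics/c8.png',cv2.resize(cv2.imread('pics/w8.png')[150:310,160:360],(750,600),interpolation=2))
delta([.5603,-.0107,.075],16.4)
E
```

```text
t: 7.75
eef_pos: [0.5577, -0.0165, 0.073]
tool_rot: [0.0, 0.99, 0.141, -0.002]
contact_force: [-1.1, 0.2, -0.3]
gripper_width: 0.444
t 7.75 pos [ 0.5577 -0.0165  0.073 ] yaw 16.25 F [-1.08  0.24 -0.32] M [-0.02 -0.01  0.03] q [ 0.11  0.5  -0.24  1.95  0.18  0.71 -1.53] gw 0.444
t 7.8 pos [ 0.5585 -0.0162  0.0742] yaw 16.27 F [-0.33  0.26 -0.33] M [-0.04 -0.03 -0.03] q [ 0.11  0.5  -0.24  1.95  0.18  0.72 -1.53] gw 0.446
from [ 0.5585 -0.0162  0.0742] shift [ 0.0032 -0.0047 -0.0008] rot [-0.    0.12 -0.13]
```

View pics/c8.png

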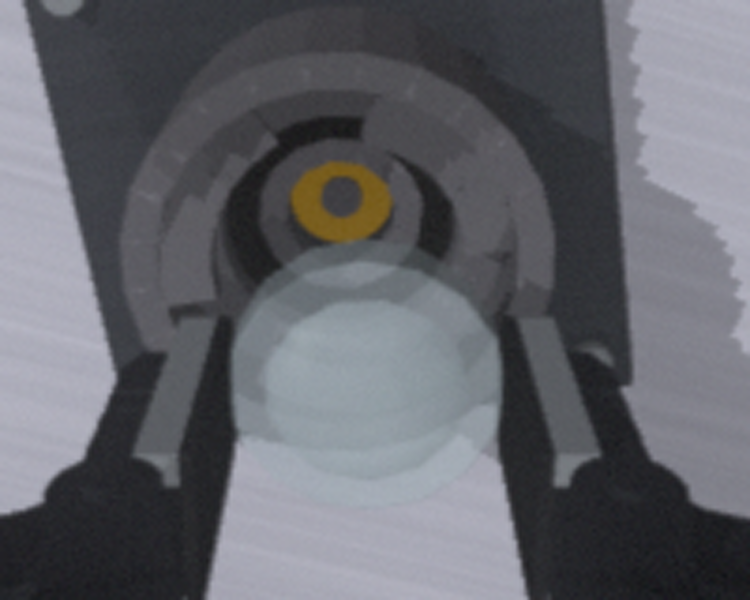

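Run:
```python
from h import *
c=load('w8'); e=np.array([.5577,-.0165,.073]) ; T=R.from_matrix(rot(obs()['tool_rot']).as_matrix())
# tool origin from camera pose at shot
cp,cr=camtool(load('w5'),{'tool_rot':obs()['tool_rot'],'eef_pos':obs()['eef_pos']})
e=np.array(c['position'])-T.apply([.0787,-.0008,-.1423]); print('tcp',e)
f=lambda x,y,z: onz(c,160+x/3.75,150+y/3.75,z)
zt=e[2]+.0057; zb=e[2]-.0033
for n,p in [('near top',f(366,505,zt)),('far bottom',f(366,240,zb)),('left',f(232,370,zt-.003)),('right',f(501,370,zt-.003))]: print(n,T.inv().apply(p-e).round(4))
Q=np.array([f(x,y,.047)[:2] for x,y in [(122,245),(553,245),(335,53),(180,125),(500,130)]])
A=np.c_[2*Q,np.ones(len(Q))]; s=np.linalg.lstsq(A,(Q**2).sum(1),rcond=None)[0]; print('rim',s[:2],np.sqrt(s[2]+s[0]**2+s[1]**2), (f(122,245,.047)+f(553,245,.047))/2)
```

```text
tcp [ 0.55799717 -0.01652711  0.07285834]
near top [-0.0204 -0.0009 -0.0057]
far bottom [ 0.0177 -0.0009  0.0033]
left [ 0.0001 -0.02   -0.0027]
right [ 0.0001  0.0184 -0.0027]
rim [ 0.55976039 -0.01022355] 0.03569789739385246 [ 0.56341292 -0.00909379  0.047     ]
```

```bash
python3 -m jog '0.002 -0.003 0.00 0 0 0 0.03; 0.0042 -0.0046 0.008 0 0 0 0.03; 0.0042 -0.0046 0.016 0 0 0 0.03; 0.0042 -0.0046 0.0192 0 0 0 0.03; 0.0042 -0.0046 0.0192 0 0 0 0.03'
python3 - <<'E'
from h import *
st(); c=shot('wrist','w9.png'); st(); shot('side','s9.png')
cv2.imwrite('pics/c9.png',np.hstack([cv2.resize(cv2.imread('pics/w9.png')[170:310,170:350],(540,420),interpolation=2),cv2.resize(cv2.imread('pics/s9.png')[150:250,240:300],(252,420),interpolation=2)]))
delta([.5612,-.0107,.0545],16.4)
E
```

```text
t: 8.3
eef_pos: [0.5614, -0.0094, 0.0549]
tool_rot: [-0.0, 0.99, 0.142, -0.001]
contact_force: [-0.2, -0.9, 1.3]
gripper_width: 0.444
t 8.3 pos [ 0.5614 -0.0094  0.0549] yaw 16.37 F [-0.18 -0.9   1.29] M [-0.02  0.    0.03] q [ 0.09  0.53 -0.23  1.95  0.19  0.68 -1.55] gw 0.444
t 8.35 pos [ 0.5617 -0.0094  0.0552] yaw 16.36 F [-1.09  0.49  0.07] M [-0.02  0.03  0.02] q [ 0.09  0.53 -0.23  1.95  0.19  0.68 -1.55] gw 0.442
from [ 0.562  -0.0094  0.0555] shift [-0.0011  0.001   0.001 ] rot [-0.    0.02 -0.05]
```

View pics/c9.png

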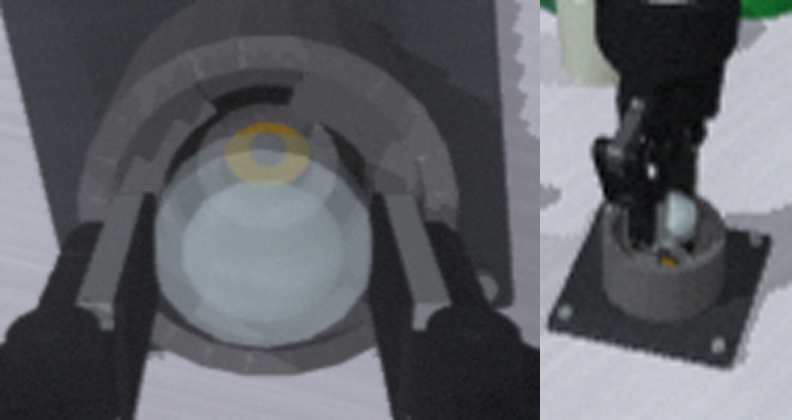

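Run:
```python
from h import *
c=load('w9'); T=rot(obs()['tool_rot'])
e=np.array(c['position'])-T.apply([.0787,-.0008,-.1423]); print('tcp',e)
f=lambda x,y,z: T.inv().apply(onz(c,170+x/3,170+y/3,z)-e).round(4)
print('lens neartop',f(263,346,e[2]+.0057),'far bottom',f(263,105,e[2]-.0033),f(155,250,e[2]+.003),f(372,250,e[2]+.003))
print('rim',f(265,375,.047),f(265,37,.047),f(78,200,.047),f(460,200,.047))
```

```text
tcp [ 0.56162286 -0.00941212  0.05479743]
lens neartop [-0.0207 -0.0008 -0.0057] far bottom [ 0.023  -0.0008  0.0033] [-0.0024 -0.0201 -0.003 ] [-0.0024  0.0188 -0.003 ]
rim [-0.0374 -0.0003  0.0078] [ 0.0342 -0.0004  0.0078] [ 0.002  -0.0358  0.0078] [0.0021 0.0365 0.0078]
```

```bash
python3 -m jog '-0.0004 0.0007 0 0 0 0 0.03; -0.0007 0.0010 0.002 0 0 0 0.03; -0.0007 0.0010 0.004 0 0 0 0.03; -0.0007 0.0010 0.005 0 0 0 0.03; -0.0007 0.0010 0.005 0 0 0 0.03'
python3 - <<'E'
from h import *
st()
E
python3 -m jog '0 0 0.001 0 0 0 0.03; 0 0 0.002 0 0 0 0.03; 0 0 0.002 0 0 0 0.03'
python3 - <<'E'
from h import *
st()
E
```

```text
t: 8.9
eef_pos: [0.5615, -0.0105, 0.0504]
tool_rot: [-0.0, 0.99, 0.142, -0.0]
contact_force: [0.4, -0.3, 0.3]
gripper_width: 0.453
t 8.9 pos [ 0.5615 -0.0105  0.0504] yaw 16.36 F [ 0.39 -0.29  0.33] M [0.02 0.02 0.01] q [ 0.09  0.54 -0.23  1.95  0.19  0.67 -1.55] gw 0.453
t: 9.2
eef_pos: [0.5616, -0.0105, 0.0485]
tool_rot: [-0.0, 0.99, 0.142, -0.0]
contact_force: [-0.2, -0.1, 0.1]
gripper_width: 0.448
t 9.2 pos [ 0.5616 -0.0105  0.0485] yaw 16.36 F [-0.23 -0.07  0.12] M [-0.01 -0.02  0.03] q [ 0.09  0.54 -0.23  1.95  0.19  0.67 -1.55] gw 0.448
```

Free so far (lens bottom about 45 mm). A little lower.

```bash
python3 -m jog '0 0 0.001 0 0 0 0.03; 0 0 0.0018 0 0 0 0.03; 0 0 0.0018 0 0 0 0.03'
python3 - <<'E'
from h import *
st(); c=shot('wrist','w10.png');  shot('side','s10.png')
cv2.imwrite('pics/c10.png',np.hstack([cv2.resize(cv2.imread('pics/w10.png')[180:320,170:350],(540,420),interpolation=2),cv2.resize(cv2.imread('pics/s10.png')[150:250,240:300],(252,420),interpolation=2)]))
E
```

```text
t: 9.5
eef_pos: [0.5616, -0.0105, 0.0467]
tool_rot: [-0.0, 0.99, 0.142, -0.0]
contact_force: [-0.3, 0.1, -0.3]
gripper_width: 0.447
t 9.5 pos [ 0.5616 -0.0105  0.0467] yaw 16.36 F [-0.26  0.13 -0.3 ] M [-0.01 -0.05 -0.01] q [ 0.09  0.55 -0.23  1.95  0.19  0.66 -1.55] gw 0.447
```

View pics/c10.png

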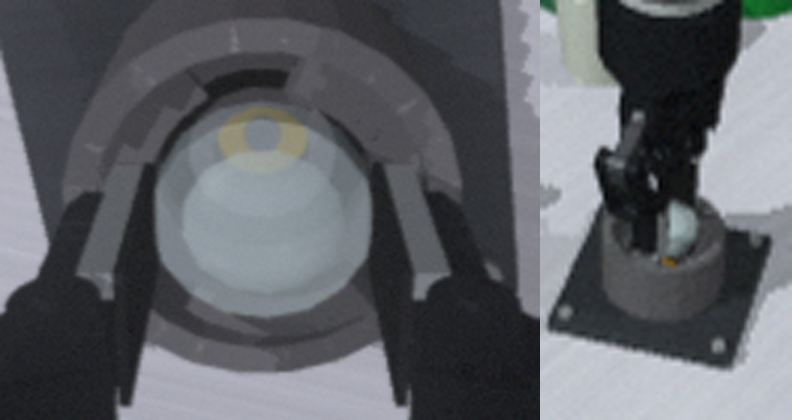

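Lens sits inside the mouth outline with no contact force. Releasing.

```bash
python3 -m jog '0 0 0 0 0 0 0.05; 0 0 0 0 0 0 0.052; 0 0 -0.001 0 0 0 0.06; 0 0 -0.01 0 0 0 0.06; 0 0 -0.03 0 0 0 0.06'
python3 - <<'E'
from h import *
st(); c=shot('wrist','w11.png'); shot('side','s11.png')
cv2.imwrite('pics/c11.png',np.hstack([cv2.resize(cv2.imread('pics/w11.png')[150:290,170:350],(540,420),interpolation=2),cv2.resize(cv2.imread('pics/s11.png')[180:250,240:300],(252,294),interpolation=2).repeat(1,0)[:420] if 0 else cv2.resize(cv2.imread('pics/s11.png')[150:250,240:300],(252,420),interpolation=2)]))
E
```

```text
t: 10.1
eef_pos: [0.5605, -0.0106, 0.0763]
tool_rot: [-0.0, 0.99, 0.142, -0.001]
contact_force: [-0.7, 0.3, 0.1]
gripper_width: 0.7
t 10.1 pos [ 0.5605 -0.0106  0.0763] yaw 16.37 F [-0.75  0.33  0.1 ] M [ 0.02 -0.03  0.06] q [ 0.1   0.5  -0.24  1.94  0.18  0.72 -1.53] gw 0.7
```

View pics/c11.png

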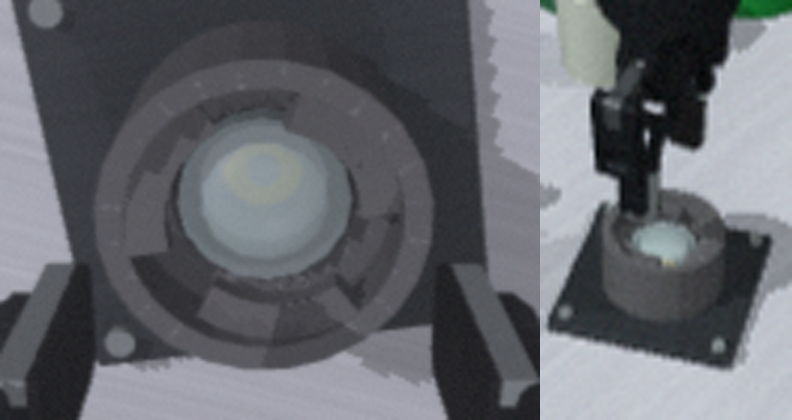

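The lens dropped in and lies centred in the bore at crop (264,195). Refining the cell centre here, then going to the ring.

Run:
```python
from h import *
c=load('w11'); f=lambda x,y,z: onz(c,170+x/3,150+y/3,z)
Q=np.array([f(x,y,.047)[:2] for x,y in [(95,212),(433,212),(264,59),(264,368),(140,105),(390,105),(140,315),(390,312)]])
A=np.c_[2*Q,np.ones(len(Q))]; s=np.linalg.lstsq(A,(Q**2).sum(1),rcond=None)[0]; print('rim',s[:2],np.sqrt(s[2]+s[0]**2+s[1]**2))
ce=s[:2]
# gap edges: crop lower-left gap (130,258)->(200,315)
for x,y in [(130,258),(200,315),(345,315),(398,215),(298,93)]:
    d=f(x,y,.046)[:2]-ce; print(np.degrees(np.arctan2(d[1],d[0])).round(1),np.linalg.norm(d))
o=st(); delta([.50,.23,.15],16.4,o); delta([.5265,.2578,.15],69.3,o)
```

```text
rim [ 0.56084661 -0.00990932] 0.03593509232697702
124.1 0.03061314355491057
165.1 0.027385806230529896
-126.0 0.02951164180309533
-71.8 0.028657839556264088
2.5 0.02890752243713072
t 10.2 pos [ 0.5636 -0.0103  0.0795] yaw 16.35 F [ 1.17 -0.36  0.67] M [ 0.02 -0.02 -0.04] q [ 0.1   0.5  -0.24  1.94  0.18  0.72 -1.53] gw 0.701
from [ 0.5636 -0.0103  0.0795] shift [ 0.0069 -0.2484 -0.0707] rot [ 0.06 -0.26 -0.05]
from [ 0.5636 -0.0103  0.0795] shift [ 0.0402 -0.2677 -0.0706] rot [  0.18  -0.21 -52.95]
```

```bash
python3 -m jog '0 0 -0.03 0 0 -8 0.085; 0 -0.02 -0.06 0 0 -16 0.085; 0.01 -0.06 -0.07 0 0 -24 0.085; 0.015 -0.10 -0.07 0 0 -32 0.085; 0.02 -0.14 -0.07 0 0 -40 0.085' 40
python3 - <<'E'
from h import *
o=st(); delta([.5265,.2578,.15],159.3,o); delta([.5265,.2578,.15],99,o)
E
```

```text
t: 10.7
eef_pos: [0.5416, 0.1307, 0.1476]
tool_rot: [0.0, 0.88, 0.474, 0.001]
contact_force: [1.4, 0.2, 0.4]
gripper_width: 0.996
t 10.7 pos [0.5416 0.1307 0.1476] yaw 56.63 F [1.42 0.2  0.39] M [0.02 0.02 0.02] q [ 0.02  0.42 -0.47  1.9   0.24  0.88 -1.15] gw 0.996
from [0.5416 0.1307 0.1476] shift [ 0.0979 -0.0825 -0.0024] rot [ 1.2000e-01  2.0000e-02 -1.0267e+02]
from [0.5416 0.1307 0.1476] shift [ 0.0979 -0.0825 -0.0024] rot [ 1.000e-01 -3.000e-02 -4.237e+01]
```

```bash
python3 -m jog '0.02 -0.017 0 0 0 -8.5 0.085; 0.04 -0.033 0 0 0 -17 0.085; 0.06 -0.05 0 0 0 -25.5 0.085; 0.08 -0.067 0 0 0 -34 0.085; 0.098 -0.0825 0 0 0 -42 0.085'; python3 -m jog '0 0 0 0 0 -8.5 0.085; 0 0 0 0 0 -17 0.085; 0 0 0 0 0 -25.5 0.085; 0 0 0 0 0 -34 0.085; 0 0 0 0 0 -42 0.085';python3 -m jog '0 0 0 0 0 -8.5 0.085; 0 0 0 0 0 -16 0.085; 0 0 0 0 0 -17 0.085';  python3 - <<'E'
from h import *
o=st();c=shot('wrist','w12.png');o=st(); delta([.5265,.2578,.15],159.3,o)
E
```

```text
t: 11.2
eef_pos: [0.5267, 0.258, 0.1468]
tool_rot: [-0.0, 0.651, 0.759, 0.0]
contact_force: [0.4, -0.3, -0.0]
gripper_width: 1.0
t: 11.7
eef_pos: [0.527, 0.2566, 0.1466]
tool_rot: [0.0, 0.336, 0.942, -0.0]
contact_force: [0.5, 0.3, 0.4]
gripper_width: 0.998
t: 12.0
eef_pos: [0.527, 0.2564, 0.1465]
tool_rot: [-0.0, 0.196, 0.981, -0.0]
contact_force: [-0.1, 0.0, 0.2]
gripper_width: 0.998
t 12.0 pos [0.527  0.2564 0.1465] yaw 157.43 F [-0.09  0.04  0.15] M [-0.02  0.01 -0.03] q [ 0.09  0.58 -0.87  1.81  0.52  1.    0.18] gw 0.998
t 12.05 pos [0.527  0.2565 0.1465] yaw 157.3 F [-0.1  -0.04 -0.46] M [-0.01  0.06 -0.03] q [ 0.09  0.58 -0.87  1.81  0.52  1.    0.18] gw 0.994
from [0.527  0.2565 0.1465] shift [ 0.001   0.001  -0.0035] rot [-0.   -0.03 -2.  ]
```

View pics/w12.png

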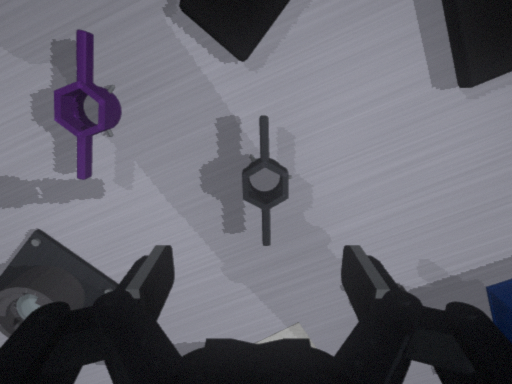

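Run:
```python
from h import *
cv2.imwrite('pics/c12.png',np.hstack([cv2.resize(cv2.imread('pics/w12.png')[110:250,205:325],(514,600),interpolation=2),cv2.resize(cv2.imread('pics/side0.png')[255:320,175:215],(280,600),interpolation=2)]))
```

```text
(no output)
```

View pics/c12.png

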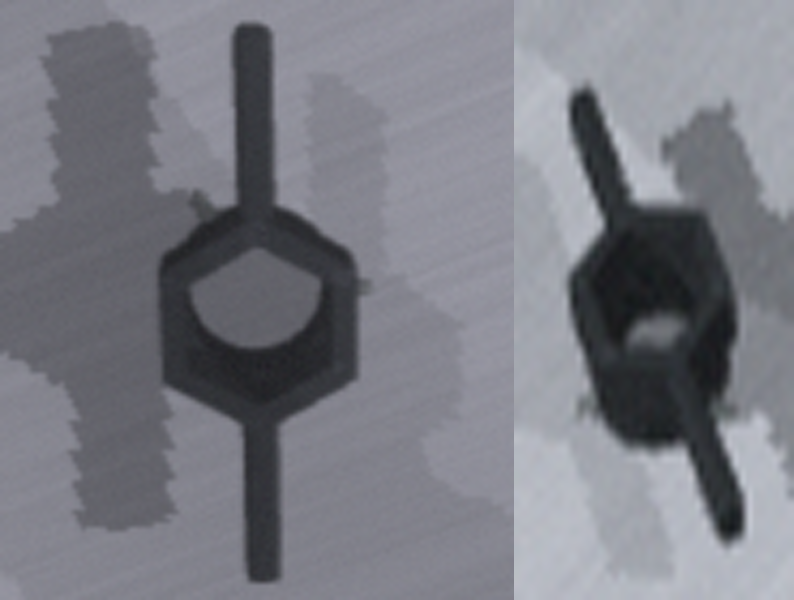

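Ring pins show at crop (200,205) and (362,285): one to image right and one at about 125° from it. So the ring's +x points image-right, which is tool +y.

Run:
```python
from h import *
c=load('w12'); k=514/120; f=lambda x,y,z: onz(c,205+x/k,110+y/k,z)
im=np.array(c['image']).astype(int); g=im.sum(2)
a,b=f(252,24,.033),f(263,581,.033); print('wing axis',np.degrees(np.arctan2(*(a-b)[1::-1])),(a+b)/2,np.linalg.norm(a-b))
# centroid lines across wings
l,r=f(162,320,.034),f(357,315,.034); print((l+r)/2,np.linalg.norm(l-r))
# wing midlines
A=(f(233,60,.033)+f(272,60,.033))/2; B=(f(248,540,.033)+f(279,540,.033))/2; print('axis2',np.degrees(np.arctan2(*(A-B)[1::-1])))
p=f(362,285,.004)[:2]; print('pin',np.degrees(np.arctan2(*(p-((a+b)/2)[:2])[::-1])),np.linalg.norm(p-((a+b)/2)[:2]))
```

```text
wing axis 158.99262251005925 [0.52751839 0.26440918 0.033     ] 0.12331945742003717
[0.52637622 0.26519892 0.034     ] 0.04130578307439371
axis2 159.1748964623479
pin 68.20172028832819 0.025201672619244136
```

Run:
```python
from h import *
o=st(); delta([.5268,.262,.065],159.1,o)
s=load('side0')
for P in [(.527,.2647,.034),(.527,.258,.034)]: print(proj(s,P), proj(load('top0'),P))
```

```text
t 12.05 pos [0.527  0.2565 0.1465] yaw 157.3 F [-0.1  -0.04 -0.46] M [-0.01  0.06 -0.03] q [ 0.09  0.58 -0.87  1.81  0.52  1.    0.18] gw 0.994
from [0.527  0.2565 0.1465] shift [0.0023 0.005  0.0815] rot [-0.   -0.03 -1.8 ]
[193.55653958 285.32109103] [121.4492789  223.25916558]
[196.04676018 283.23293546] [124.70943604 223.43209021]
```

```bash
python3 -m jog '0.001 0.002 0.03 0 0 -1.8 0.085; 0.002 0.005 0.06 0 0 -1.8 0.08; 0.0023 0.005 0.0755 0 0 -1.8 0.075; 0.0023 0.005 0.0815 0 0 -1.8 0.07; 0.0023 0.005 0.0815 0 0 -1.8 0.07'
python3 - <<'E'
from h import *
c=shot('wrist','w13.png');st()
cv2.imwrite('pics/c13.png',cv2.resize(cv2.imread('pics/w13.png')[90:300,130:380],(714,600),interpolation=2))
E
```

```text
t: 12.55
eef_pos: [0.5267, 0.2622, 0.065]
tool_rot: [-0.0, 0.181, 0.983, -0.0]
contact_force: [0.5, -0.0, 0.0]
gripper_width: 0.82
t 12.6 pos [0.5272 0.2625 0.0659] yaw 159.12 F [ 0.54 -0.46  0.8 ] M [ 0.05 -0.03  0.  ] q [ 0.02  0.68 -0.8   1.85  0.63  0.88  0.12] gw 0.823
```

View pics/c13.png

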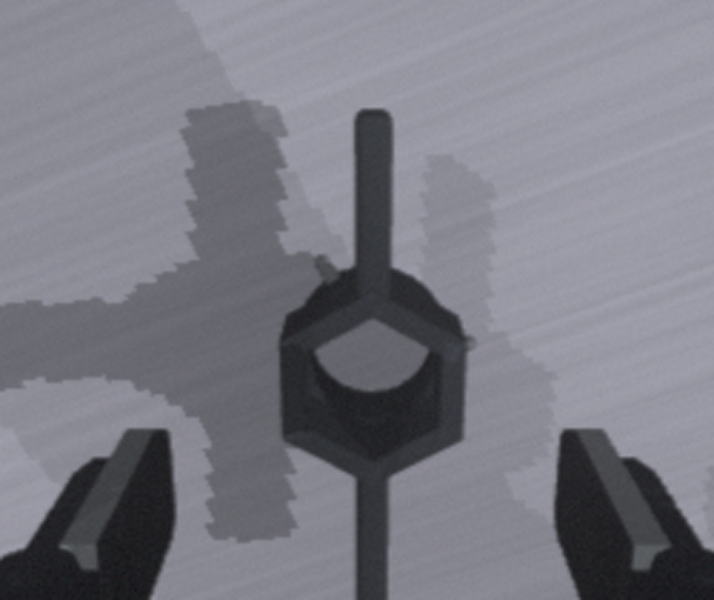

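Run:
```python
from h import *
c=load('w13'); k=714/250; f=lambda x,y,z: onz(c,130+x/k,90+y/k,z)
T=rot(obs()['tool_rot']); e=np.array(c['position'])-T.apply([.0787,-.0008,-.1423]); print(e,obs()['eef_pos'])
for x,y in [(373,298),(373,480),(281,390),(465,390),(373,110)]: print(T.inv().apply(f(x,y,.034)-e).round(4))
A=f(373,120,.033); B=f(372,590,.033); print('axis',np.degrees(np.arctan2(*(A-B)[1::-1])))
```

```text
[0.52571417 0.26382583 0.06513399] [0.52717202 0.2625352  0.06590854]
[0.0202 0.0012 0.0311]
[-0.025   0.0013  0.0311]
[-0.0018 -0.0196  0.0311]
[-0.0018  0.0221  0.0311]
[0.0606 0.001  0.0311]
axis 159.1794963203851
```

```bash
python3 -m jog '-0.001 0.0017 0.01 0 0 0 0.07; -0.001 0.0017 0.028 0 0 0 0.07; -0.001 0.0017 0.042 0 0 0 0.07; -0.001 0.0017 0.0475 0 0 0 0.06; -0.001 0.0017 0.0475 0 0 0 0.05' 60;  python3 -m jog '0 0 0 0 0 0 0.03; 0 0 0 0 0 0 0.03; 0 0 0 0 0 0 0.03; 0 0 0 0 0 0 0.03' 60
python3 - <<'E'
from h import *
c=shot('wrist','w14.png');st()
cv2.imwrite('pics/c14.png',cv2.resize(cv2.imread('pics/w14.png')[90:300,130:380],(714,600),interpolation=2))
E
```

```text
t: 13.1
eef_pos: [0.5275, 0.263, 0.0163]
tool_rot: [-0.001, 0.181, 0.984, -0.001]
contact_force: [0.3, -0.4, -0.5]
gripper_width: 0.588
t: 13.5
eef_pos: [0.5285, 0.2634, 0.0179]
tool_rot: [0.0, 0.181, 0.983, 0.0]
contact_force: [-0.3, 0.2, -2.1]
gripper_width: 0.476
t 13.55 pos [0.5284 0.2634 0.0179] yaw 159.15 F [ 0.28  0.23 -2.48] M [-0.    0.02  0.03] q [-0.02  0.75 -0.75  1.87  0.69  0.81  0.07] gw 0.478
```

View pics/c14.png

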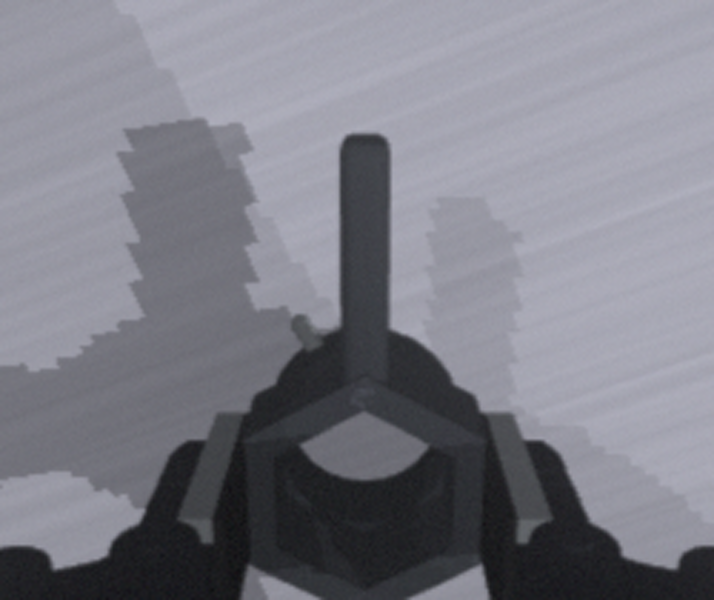

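```bash
python3 - <<'E'
from h import *
c=load('w14'); k=714/250; f=lambda x,y,z: onz(c,130+x/k,90+y/k,z)
o=obs();T=rot(o['tool_rot']); print(camtool(c,o)[0])
for x,y in [(365,135),(365,378),(365,588),(248,480),(485,480)]: print(T.inv().apply(f(x,y,.033 if y==135 else .034)-o['eef_pos']).round(4))
E
python3 -m jog '0 0 -0.01 0 0 0 0.03; 0 0 -0.05 0 0 0 0.03; 0 0 -0.09 0 0 0 0.03; 0 0 -0.11 0 0 0 0.03; 0 0 -0.11 0 0 0 0.03'
python3 - <<'E'
from h import *
o=st(); delta([.5606,-.0103,.128],115,o)
E
```

```text
[ 0.08027992  0.00025927 -0.14235201]
[ 0.0632  0.0006 -0.0151]
[ 0.0237  0.0006 -0.0161]
[-0.0174  0.0006 -0.0161]
[ 0.0047 -0.0195 -0.0161]
[ 0.0046  0.0211 -0.0161]
t: 14.05
eef_pos: [0.5301, 0.265, 0.1317]
tool_rot: [0.003, 0.181, 0.984, 0.002]
contact_force: [0.3, -0.2, -2.1]
gripper_width: 0.475
t 14.05 pos [0.5301 0.265  0.1317] yaw 159.16 F [ 0.34 -0.15 -2.12] M [ 0.07 -0.02  0.01] q [ 0.07  0.6  -0.86  1.81  0.55  0.98  0.18] gw 0.475
from [0.5301 0.265  0.1317] shift [-0.1265 -0.2465  0.0031] rot [ 0.36  0.13 44.16]
```

```bash
python3 -m jog '-0.018 -0.035 0 0 0 7 0.03; -0.036 -0.07 0 0 0 14 0.03; -0.054 -0.105 0 0 0 21 0.03; -0.072 -0.14 0 0 0 28 0.03; -0.090 -0.175 0 0 0 34 0.03'
python3 - <<'E'
from h import *
o=st(); delta([.5606,-.0103,.128],115,o)
E
```

```text
t: 14.55
eef_pos: [0.5494, 0.066, 0.1268]
tool_rot: [-0.001, 0.463, 0.887, -0.001]
contact_force: [0.5, 0.0, -2.8]
gripper_width: 0.475
t 14.55 pos [0.5494 0.066  0.1268] yaw 124.89 F [ 0.46  0.02 -2.79] M [-0.02 -0.02  0.04] q [ 0.34  0.51 -0.73  1.9   0.43  0.89  0.  ] gw 0.475
from [0.5494 0.066  0.1268] shift [-0.069  -0.0344 -0.0012] rot [-0.09 -0.02  9.89]
```

```bash
python3 -m jog '-0.025 -0.012 0 0 0 4 0.03; -0.05 -0.025 0 0 0 8 0.03; -0.069 -0.0345 0 0 0 10 0.03; -0.069 -0.0345 0 0 0 10 0.03; -0.069 -0.0345 0 0 0 10 0.03'
python3 - <<'E'
from h import *
c=shot('wrist','w15.png');o=st(); delta([.5606,-.0103,.1],115,o); shot('top','t15.png'); shot('side','s15.png')
cv2.imwrite('pics/c15.png',np.hstack([cv2.resize(cv2.imread('pics/t15.png')[150:270,190:310],(400,400),interpolation=2),cv2.resize(cv2.imread('pics/s15.png')[150:260,220:330],(400,400),interpolation=2)]))
E
```

```text
t: 15.05
eef_pos: [0.5614, -0.0082, 0.1273]
tool_rot: [-0.001, 0.536, 0.844, -0.0]
contact_force: [-0.5, -0.1, -2.2]
gripper_width: 0.473
t 15.1 pos [ 0.5614 -0.0072  0.1275] yaw 115.27 F [-1.11 -0.02 -1.97] M [ 0.01 -0.02 -0.06] q [ 0.43  0.5  -0.68  1.89  0.4   0.89 -0.01] gw 0.475
from [ 0.5614 -0.0072  0.1275] shift [-0.0025 -0.002   0.0275] rot [-0.01 -0.06  0.27]
```

View pics/w15.png

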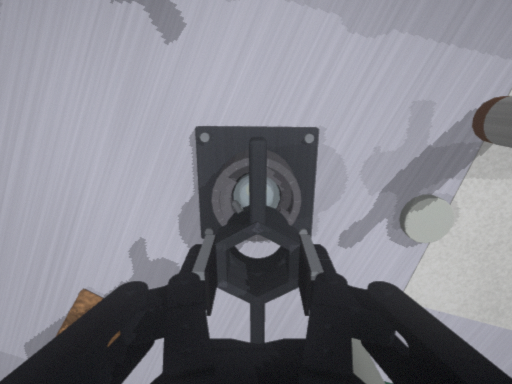

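View pics/c15.png

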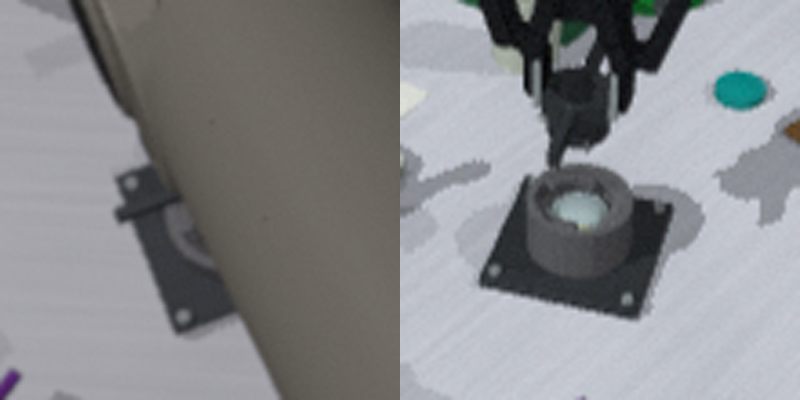

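```bash
python3 -m jog '-0.0015 -0.001 0.01 0 0 0.2 0.03; -0.0025 -0.002 0.025 0 0 0.2 0.03; -0.0025 -0.002 0.038 0 0 0.2 0.03; -0.0025 -0.002 0.0425 0 0 0.2 0.03; -0.0025 -0.002 0.0425 0 0 0.2 0.03'
python3 - <<'E'
from h import *
c=shot('wrist','w16.png');o=st(); delta([.5606,-.0103,.08],115,o);  shot('side','s16.png')
cv2.imwrite('pics/c16.png',np.hstack([cv2.resize(cv2.imread('pics/w16.png')[100:300,180:340],(400,500),interpolation=2),cv2.resize(cv2.imread('pics/s16.png')[160:240,235:299],(400,500),interpolation=2)]))
E
```

```text
t: 15.7
eef_pos: [0.5601, -0.0114, 0.0839]
tool_rot: [-0.001, 0.537, 0.843, -0.001]
contact_force: [-0.9, 0.7, -1.9]
gripper_width: 0.478
t 15.75 pos [ 0.5607 -0.0113  0.0847] yaw 114.98 F [ 0.5  -0.77 -2.51] M [-0.01 -0.05 -0.04] q [ 0.4   0.56 -0.64  1.92  0.45  0.81 -0.05] gw 0.474
from [ 0.5607 -0.0113  0.0847] shift [0.0009 0.0003 0.0047] rot [-0.05 -0.04 -0.02]
```

View pics/c16.png

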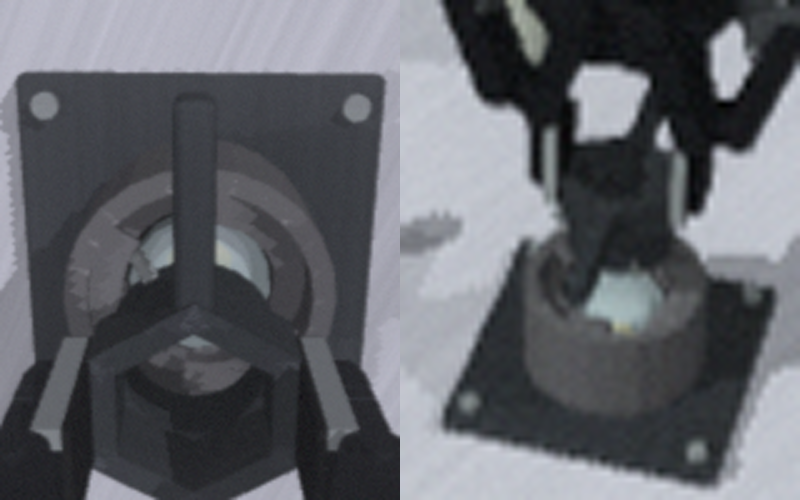

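```bash
python3 - <<'E'
from h import *
delta([.5616,-.0108,.0665],115)
E
python3 -m jog '0 0.001 0.005 0 0 0 0.03; 0 0.001 0.012 0 0 0 0.03; 0 0.001 0.0165 0 0 0 0.03; 0 0.001 0.0175 0 0 0 0.03; 0 0.001 0.0175 0 0 0 0.03'
python3 - <<'E'
from h import *
c=shot('wrist','w17.png');o=st(); delta([.5616,-.0108,.0665],115,o);  shot('side','s17.png')
cv2.imwrite('pics/c17.png',np.hstack([cv2.resize(cv2.imread('pics/w17.png')[100:300,180:340],(400,500),interpolation=2),cv2.resize(cv2.imread('pics/s17.png')[160:240,235:299],(400,500),interpolation=2)]))
E
```

```text
from [ 0.5612 -0.0112  0.0853] shift [0.0002 0.0006 0.0188] rot [ 0.01 -0.01 -0.03]
t: 16.3
eef_pos: [0.5617, -0.0111, 0.0675]
tool_rot: [-0.0, 0.538, 0.843, -0.0]
contact_force: [0.3, 0.3, -1.7]
gripper_width: 0.479
t 16.35 pos [ 0.5619 -0.011   0.0677] yaw 114.96 F [-0.02  0.74 -1.87] M [-0.05 -0.02 -0.01] q [ 0.39  0.58 -0.63  1.92  0.47  0.78 -0.07] gw 0.476
from [ 0.5619 -0.011   0.0677] shift [ 0.0003 -0.0002  0.0012] rot [-0.   -0.01 -0.04]
```

View pics/c17.png

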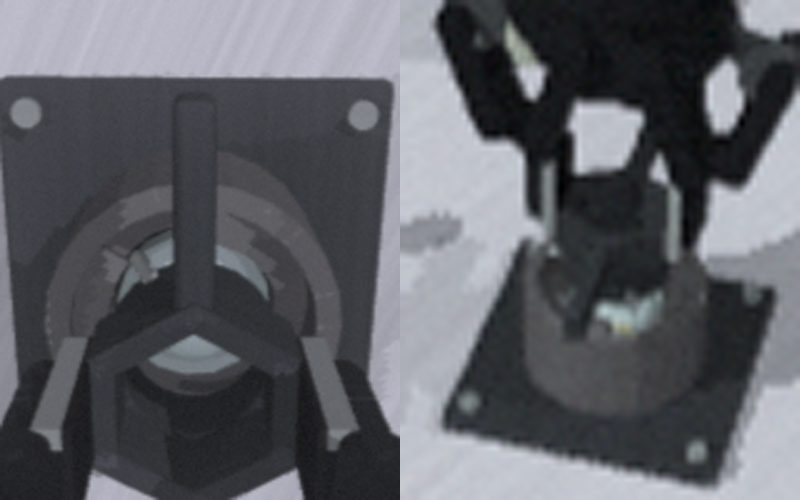

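```bash
python3 -m jog '0.0002 -0.0002 0.002 0 0 0 0.03; 0.0002 -0.0002 0.004 0 0 0 0.03; 0.0002 -0.0002 0.006 0 0 0 0.03; 0.0002 -0.0002 0.006 0 0 0 0.03'
python3 - <<'E'
from h import *
st()
E
```

```text
t: 16.8
eef_pos: [0.5614, -0.0109, 0.0615]
tool_rot: [-0.0, 0.538, 0.843, -0.0]
contact_force: [0.2, -0.3, -2.2]
gripper_width: 0.478
t 16.8 pos [ 0.5614 -0.0109  0.0615] yaw 114.96 F [ 0.22 -0.3  -2.17] M [0.07 0.09 0.01] q [ 0.39  0.59 -0.62  1.93  0.48  0.77 -0.07] gw 0.478
```

```bash
python3 -m jog '0 0 0.0015 0 0 0 0.03; 0 0 0.003 0 0 0 0.03; 0 0 0.003 0 0 0 0.03'; python3 -m jog '0 0 0.0015 0 0 0 0.03; 0 0 0.003 0 0 0 0.03; 0 0 0.003 0 0 0 0.03'
python3 - <<'E'
from h import *
st()
E
```

```text
t: 17.1
eef_pos: [0.5614, -0.0106, 0.0586]
tool_rot: [-0.0, 0.537, 0.843, 0.0]
contact_force: [-0.7, 2.0, -2.0]
gripper_width: 0.471
t: 17.4
eef_pos: [0.5616, -0.0104, 0.0556]
tool_rot: [-0.0, 0.537, 0.843, 0.0]
contact_force: [-2.1, 2.4, -2.1]
gripper_width: 0.476
t 17.4 pos [ 0.5616 -0.0104  0.0556] yaw 114.98 F [-2.08  2.45 -2.08] M [0.79 0.34 0.03] q [ 0.38  0.6  -0.62  1.93  0.49  0.76 -0.08] gw 0.476
```

```bash
python3 -m jog '0.0005 -0.0002 0 0 0 0 0.03; 0.0008 -0.0002 0.0000 0 0 0 0.03'; python3 -m jog '0 0 0.001 0 0 0 0.03; 0 0 0.001 0 0 0 0.03';  python3 -m jog '0 0 0.001 0 0 0 0.03; 0 0 0.001 0 0 0 0.03'
python3 - <<'E'
from h import *
st()
E
```

```text
t: 17.6
eef_pos: [0.5614, -0.0104, 0.0557]
tool_rot: [0.0, 0.538, 0.843, 0.0]
contact_force: [-0.4, 2.9, -2.5]
gripper_width: 0.476
t: 17.8
eef_pos: [0.5613, -0.0105, 0.0548]
tool_rot: [0.0, 0.538, 0.843, 0.0]
contact_force: [-1.0, 3.2, -1.7]
gripper_width: 0.473
t: 18.0
eef_pos: [0.5612, -0.0105, 0.0538]
tool_rot: [0.0, 0.538, 0.843, -0.0]
contact_force: [-0.1, 2.0, -1.6]
gripper_width: 0.472
t 18.0 pos [ 0.5612 -0.0105  0.0538] yaw 114.95 F [-0.07  2.04 -1.64] M [0.37 0.08 0.01] q [ 0.38  0.6  -0.61  1.93  0.49  0.76 -0.08] gw 0.472
```

```bash
python3 -m jog '0.0004 0 0.001 0 0 0 0.03; 0.0004 0 0.001 0 0 0 0.03';  python3 -m jog '0 0 0.001 0 0 0 0.03; 0 0 0.001 0 0 0 0.03';python3 -m jog '0 0 0.0005 0 0 0 0.03; 0 0 0.0005 0 0 0 0.03'
python3 - <<'E'
from h import *
st()
E
```

```text
t: 18.2
eef_pos: [0.5612, -0.0104, 0.0528]
tool_rot: [0.0, 0.538, 0.843, -0.0]
contact_force: [0.1, -0.6, -0.3]
gripper_width: 0.478
t: 18.4
eef_pos: [0.5612, -0.0104, 0.0519]
tool_rot: [0.0, 0.538, 0.843, -0.0]
contact_force: [-0.5, -0.9, 1.4]
gripper_width: 0.473
t: 18.6
eef_pos: [0.5612, -0.0103, 0.0515]
tool_rot: [0.0, 0.538, 0.843, -0.0]
contact_force: [-0.9, -1.8, 1.6]
gripper_width: 0.474
t 18.6 pos [ 0.5612 -0.0103  0.0515] yaw 114.94 F [-0.88 -1.8   1.62] M [-0.15  0.11 -0.  ] q [ 0.38  0.61 -0.61  1.93  0.5   0.76 -0.09] gw 0.474
```

Contact with lens/gasket, about 3.7 N net. I'll press slightly more and start the clockwise turn.

```bash
python3 -m jog '0 0 0.0005 0 0 0 0.03; 0 0 0.0005 0 0 4 0.03; 0 0 0.0005 0 0 8 0.03; 0 0 0.0005 0 0 12 0.03; 0 0 0.0005 0 0 12 0.03' ;python3 - <<'E'
from h import *
st()
E
python3 -m jog '0 0 0 0 0 4 0.03; 0 0 0 0 0 8 0.03;0 0 0 0 0 12 0.03; 0 0 0 0 0 12 0.03'
python3 - <<'E'
from h import *
st()
E
```

```text
t: 19.1
eef_pos: [0.5614, -0.0098, 0.0511]
tool_rot: [0.0, 0.623, 0.782, 0.0]
contact_force: [0.4, -0.2, 3.1]
gripper_width: 0.475
t 19.1 pos [ 0.5614 -0.0098  0.0511] yaw 102.93 F [ 0.42 -0.2   3.06] M [-0.06  0.01 -0.02] q [ 0.34  0.59 -0.56  1.94  0.46  0.74 -0.26] gw 0.475
t: 19.5
eef_pos: [0.5613, -0.0097, 0.051]
tool_rot: [0.0, 0.701, 0.713, 0.0]
contact_force: [0.5, -0.0, 3.3]
gripper_width: 0.471
t 19.5 pos [ 0.5613 -0.0097  0.051 ] yaw 91.03 F [ 0.53 -0.05  3.32] M [ 0.03 -0.05 -0.02] q [ 0.3   0.58 -0.51  1.94  0.42  0.73 -0.44] gw 0.471
```

```bash
python3 -m jog '0 0 0 0 0 4 0.03; 0 0 0 0 0 8 0.03; 0 0 0 0 0 8 0.03';python3 - <<'E'
from h import *
st()
E
python3 -m jog '0 0 0 0 0 4 0.03; 0 0 0 0 0 7 0.03;0 0 0 0 0 7 0.03'
python3 - <<'E'
from h import *
st()
E
```

```text
t: 19.8
eef_pos: [0.5613, -0.0098, 0.051]
tool_rot: [0.0, 0.748, 0.663, 0.0]
contact_force: [-0.2, -0.2, 2.3]
gripper_width: 0.474
t 19.8 pos [ 0.5613 -0.0098  0.051 ] yaw 83.09 F [-0.19 -0.25  2.32] M [ 0.02 -0.03  0.01] q [ 0.28  0.57 -0.48  1.94  0.39  0.72 -0.55] gw 0.474
t: 20.1
eef_pos: [0.5612, -0.0098, 0.0509]
tool_rot: [0.0, 0.787, 0.617, 0.0]
contact_force: [-0.6, -0.2, 2.8]
gripper_width: 0.475
t 20.1 pos [ 0.5612 -0.0098  0.0509] yaw 76.13 F [-0.56 -0.19  2.84] M [ 0.08 -0.05 -0.02] q [ 0.25  0.57 -0.45  1.94  0.37  0.71 -0.66] gw 0.475
```

```bash
python3 -m jog '0 0 0 0 0 4 0.03; 0 0 0 0 0 7 0.03; 0 0 0 0 0 7 0.03';python3 - <<'E'
from h import *
st()
E
python3 -m jog '0 0 0 0 0 0 0.055; 0 0 0 0 0 0 0.06; 0 0 0 0 0 0 0.06; 0 0 -0.02 0 0 0 0.06; 0 0 -0.06 0 0 0 0.06' ;python3 - <<'E'
from h import *
st()
c=shot('wrist','w18.png');shot('side','s18.png')
cv2.imwrite('pics/c18.png',np.hstack([cv2.resize(cv2.imread('pics/w18.png')[100:300,150:370],(550,500),interpolation=2),cv2.resize(cv2.imread('pics/s18.png')[180:240,240:300],(250,250),interpolation=2).repeat(2,0)]))
E
```

```text
t: 20.4
eef_pos: [0.5611, -0.0098, 0.0508]
tool_rot: [0.0, 0.823, 0.567, 0.0]
contact_force: [0.3, 1.2, 4.0]
gripper_width: 0.473
t 20.4 pos [ 0.5611 -0.0098  0.0508] yaw 69.13 F [0.34 1.19 4.04] M [ 0.07 -0.05 -0.07] q [ 0.23  0.56 -0.42  1.94  0.34  0.7  -0.76] gw 0.473
t: 20.9
eef_pos: [0.5583, -0.0103, 0.1086]
tool_rot: [-0.002, 0.824, 0.567, -0.003]
contact_force: [0.3, -0.1, 0.6]
gripper_width: 0.702
t 20.9 pos [ 0.5583 -0.0103  0.1086] yaw 69.02 F [ 0.26 -0.11  0.61] M [-0.03 -0.03 -0.02] q [ 0.27  0.48 -0.46  1.91  0.28  0.82 -0.71] gw 0.702
```

View pics/c18.png

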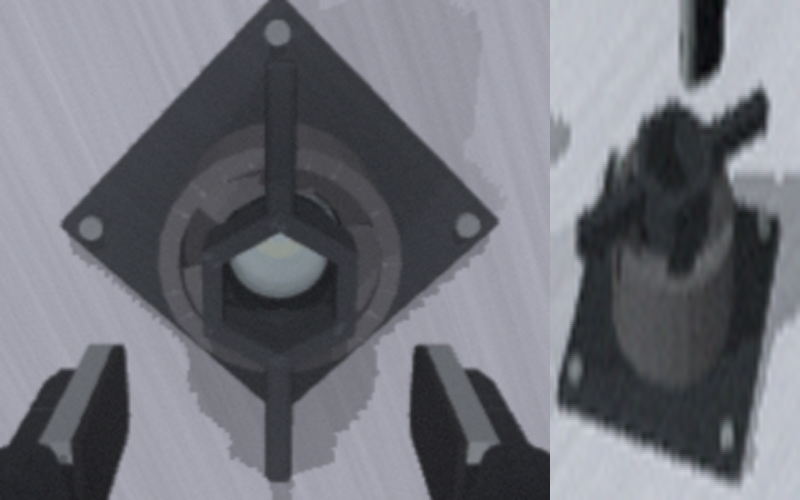

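The ring is in, wings along 69° / −111°. Now positioning the shut fingers on the counter-clockwise side of the +y wing.

Run:
```python
from h import *
o=st(); delta([.5527,.0550,.1],89,o)
```

```text
t 21.0 pos [ 0.564  -0.0095  0.115 ] yaw 69.01 F [0.85 0.1  0.58] M [-0.01  0.01  0.04] q [ 0.27  0.47 -0.46  1.91  0.28  0.82 -0.71] gw 0.705
from [ 0.564  -0.0095  0.115 ] shift [ 0.0561 -0.0338  0.015 ] rot [  0.41  -0.1  -19.99]
```

```bash
python3 -m jog '0.015 -0.008 0 0 0 -5 0.03; 0.03 -0.016 0 0 0 -10 0; 0.045 -0.024 0.003 0 0 -15 0; 0.0573 -0.031 0.011 0 0 -20 0; 0.0573 -0.031 0.011 0 0 -20 0' 60; python3 -m jog '0 0 0 0 0 0 0; 0 0 0 0 0 0 0; 0 0 0 0 0 0 0';  python3 - <<'E'
from h import *
o=st(); shot('wrist','w19.png'); shot('side','s19.png'); delta([.5527,.0550,.057],89)
cv2.imwrite('pics/c19.png',np.hstack([cv2.resize(cv2.imread('pics/w19.png')[100:340,130:370],(500,500),interpolation=2),cv2.resize(cv2.imread('pics/s19.png')[150:250,230:290],(300,500),interpolation=2)]))
E
```

```text
t: 21.5
eef_pos: [0.5513, 0.0568, 0.0988]
tool_rot: [-0.001, 0.712, 0.702, -0.0]
contact_force: [-0.3, -0.5, 0.8]
gripper_width: -0.002
t: 21.8
eef_pos: [0.5529, 0.0535, 0.1]
tool_rot: [0.0, 0.714, 0.7, -0.0]
contact_force: [0.5, 0.3, -0.7]
gripper_width: 0.002
t 21.8 pos [0.5529 0.0535 0.1   ] yaw 88.82 F [ 0.5   0.26 -0.66] M [ 0.02  0.04 -0.01] q [ 0.22  0.5  -0.54  1.93  0.35  0.81 -0.54] gw 0.002
from [0.5529 0.0539 0.1   ] shift [ 0.0011 -0.0002  0.043 ] rot [ 0.03  0.02 -0.13]
```

View pics/c19.png

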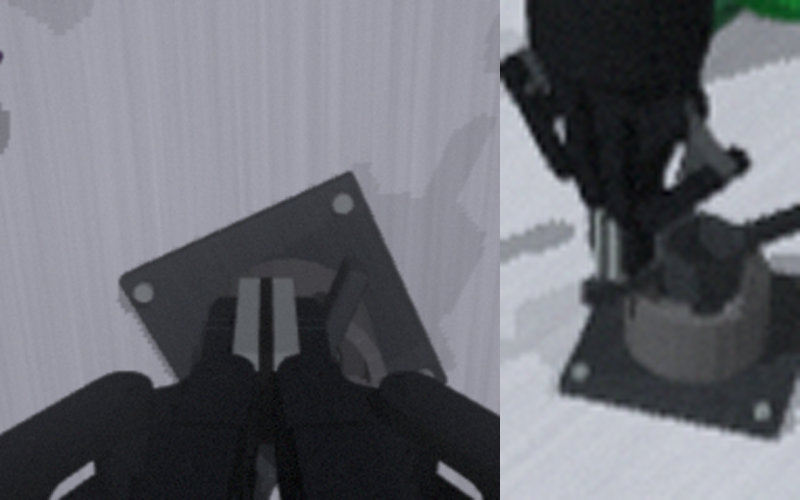

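```bash
python3 -m jog '0.001 0 0.02 0 0 0 0; 0.001 0 0.035 0 0 0 0; 0.001 0 0.043 0 0 0 0; 0.001 0 0.044 0 0 0 0; 0.001 0 0.044 0 0 0 0'
python3 - <<'E'
from h import *
o=st(); shot('side','s20.png'); st(); 
print((rot(obs()['tool_rot']).inv().apply([np.cos(np.radians(-21)),np.sin(np.radians(-21)),0])).round(3))
cv2.imwrite('pics/c20.png',cv2.resize(cv2.imread('pics/s20.png')[150:250,220:320],(600,600),interpolation=2))
E
```

```text
t: 22.4
eef_pos: [0.5527, 0.0557, 0.0557]
tool_rot: [-0.0, 0.714, 0.701, -0.0]
contact_force: [1.0, 0.3, 0.6]
gripper_width: 0.003
t 22.4 pos [0.5527 0.0557 0.0557] yaw 88.96 F [0.97 0.26 0.64] M [0.02 0.03 0.02] q [ 0.18  0.57 -0.51  1.95  0.4   0.73 -0.58] gw 0.003
t 22.45 pos [0.5529 0.0558 0.0561] yaw 88.96 F [-0.07 -0.75  0.84] M [ 0.01 -0.02  0.03] q [ 0.18  0.57 -0.51  1.95  0.4   0.73 -0.58] gw 0.005
[-0.341  0.94   0.   ]
```

View pics/c20.png

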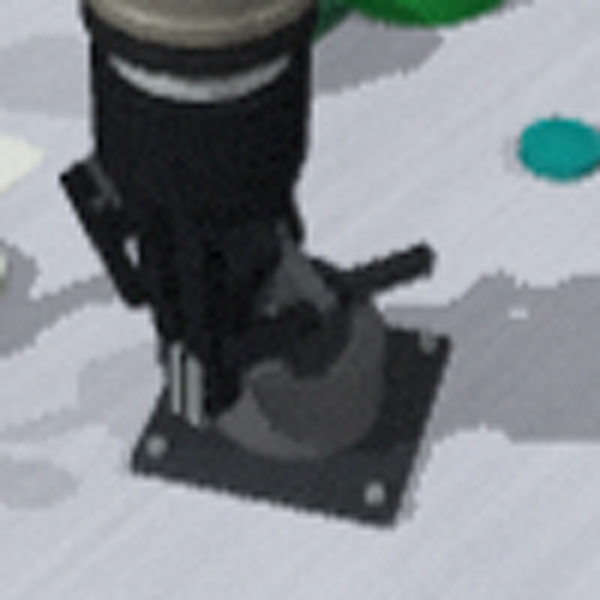

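```bash
cat >> h.py <<'E'
def push(ax=(.5611,-.0098)):
    F=[];
    o=obs(); f=o['contact_force']; p=o['eef_pos']
    T=rot(o['tool_rot']).as_matrix(); yaw=np.degrees(np.arctan2(T[1,0],T[0,0]))
    print('t',round(o['t'],2),'pos',p.round(4),'yaw',round(yaw,1),'F',f.round(1),'|Fxy|',round(np.hypot(*f[:2]),1),'dir of push',round(np.degrees(np.arctan2(-f[1],-f[0])),0),'rel',((p[:2]-ax)*1000).round(1),'gw',round(o['gripper_width'],3))
E
python3 -m jog '-0.001 0.003 0 0 0 0 0; -0.002 0.0055 0 0 0 0 0; -0.0027 0.0075 0 0 0 0 0; -0.0027 0.0075 0 0 0 0 0'; python3 -c 'from h import *;push()'
python3 -m jog '-0.0007 0.0019 0 0 0 0 0; -0.0007 0.0019 0 0 0 0 0'; python3 -c 'from h import *;push()'
python3 -m jog '-0.0007 0.0019 0 0 0 0 0; -0.0007 0.0019 0 0 0 0 0'; python3 -c 'from h import *;push()'
```

```text
t: 22.85
eef_pos: [0.5607, 0.0526, 0.056]
tool_rot: [0.0, 0.714, 0.7, 0.0]
contact_force: [0.4, 0.1, 0.7]
gripper_width: 0.003
t 22.85 pos [0.5607 0.0526 0.056 ] yaw 88.9 F [0.4 0.1 0.7] |Fxy| 0.4 dir of push -165.0 rel [-0.4 62.4] gw 0.003
t: 23.05
eef_pos: [0.5622, 0.052, 0.0558]
tool_rot: [0.0, 0.714, 0.701, 0.0]
contact_force: [-0.3, 0.0, 0.3]
gripper_width: -0.001
t 23.05 pos [0.5622 0.052  0.0558] yaw 88.9 F [-0.3  0.   0.3] |Fxy| 0.3 dir of push -6.0 rel [ 1.1 61.8] gw -0.001
t: 23.25
eef_pos: [0.5641, 0.0512, 0.0558]
tool_rot: [0.0, 0.714, 0.701, 0.0]
contact_force: [-0.4, -0.5, -0.1]
gripper_width: -0.002
t 23.25 pos [0.5641 0.0512 0.0558] yaw 88.9 F [-0.4 -0.5 -0.1] |Fxy| 0.6 dir of push 51.0 rel [ 3. 61.] gw -0.002
```

```bash
python3 -m jog '-0.0007 0.0019 0 0 0 0 0; -0.0007 0.0019 0 0 0 0 0'; python3 -c 'from h import *;push()'
python3 -m jog '-0.0005 0.0014 0 0 0 0 0; -0.0005 0.0014 0 0 0 0 0'; python3 -c 'from h import *;push()'
python3 -m jog '-0.0005 0.0014 0 0 0 0 0; -0.0005 0.0014 0 0 0 0 0'; python3 -c 'from h import *;push()'
```

```text
t: 23.45
eef_pos: [0.5656, 0.0506, 0.0557]
tool_rot: [-0.0, 0.714, 0.701, -0.0]
contact_force: [-0.5, 1.0, -0.1]
gripper_width: 0.005
t 23.45 pos [0.5656 0.0506 0.0557] yaw 89.0 F [-0.5  1.  -0.1] |Fxy| 1.1 dir of push -62.0 rel [ 4.5 60.4] gw 0.005
t: 23.65
eef_pos: [0.567, 0.0502, 0.0557]
tool_rot: [-0.0, 0.713, 0.701, -0.0]
contact_force: [-0.9, 0.7, -0.4]
gripper_width: -0.001
t 23.65 pos [0.567  0.0502 0.0557] yaw 89.0 F [-0.9  0.7 -0.4] |Fxy| 1.2 dir of push -40.0 rel [ 5.9 60. ] gw -0.001
t: 23.85
eef_pos: [0.5686, 0.0495, 0.0557]
tool_rot: [-0.0, 0.714, 0.701, -0.0]
contact_force: [-2.0, 0.8, -1.1]
gripper_width: 0.002
t 23.85 pos [0.5686 0.0495 0.0557] yaw 89.0 F [-2.   0.8 -1.1] |Fxy| 2.2 dir of push -21.0 rel [ 7.5 59.3] gw 0.002
```

```bash
python3 -m jog '-0.0004 0.001 0 0 0 0 0; -0.0004 0.001 0 0 0 0 0'; python3 -c 'from h import *;push()'
python3 -m jog '-0.0004 0.001 0 0 0 0 0; -0.0004 0.001 0 0 0 0 0'; python3 -c 'from h import *;push()'
python3 -m jog '-0.0004 0.001 0 0 0 0 0; -0.0004 0.001 0 0 0 0 0'; python3 -c 'from h import *;push()'
```

```text
t: 24.05
eef_pos: [0.5696, 0.0491, 0.0558]
tool_rot: [0.0, 0.714, 0.701, 0.0]
contact_force: [-0.6, 1.1, -0.1]
gripper_width: -0.001
t 24.05 pos [0.5696 0.0491 0.0558] yaw 89.0 F [-0.6  1.1 -0.1] |Fxy| 1.2 dir of push -61.0 rel [ 8.5 58.9] gw -0.001
t: 24.25
eef_pos: [0.5706, 0.0487, 0.0558]
tool_rot: [0.0, 0.714, 0.701, 0.0]
contact_force: [-0.9, 1.5, -1.0]
gripper_width: 0.002
t 24.25 pos [0.5706 0.0487 0.0558] yaw 89.0 F [-0.9  1.5 -1. ] |Fxy| 1.8 dir of push -59.0 rel [ 9.5 58.5] gw 0.002
t: 24.45
eef_pos: [0.5716, 0.0482, 0.0558]
tool_rot: [-0.0, 0.714, 0.701, 0.0]
contact_force: [-0.7, 0.2, -0.6]
gripper_width: -0.001
t 24.45 pos [0.5716 0.0482 0.0558] yaw 89.0 F [-0.7  0.2 -0.6] |Fxy| 0.7 dir of push -16.0 rel [10.5 58. ] gw -0.001
```

```bash
python3 -m jog '-0.0004 0.001 0 0 0 0 0; -0.0004 0.001 0 0 0 0 0'; python3 -c 'from h import *;push()'
python3 -m jog '-0.0004 0.001 0 0 0 0 0; -0.0004 0.001 0 0 0 0 0'
python3 - <<'E'
from h import *
push(); shot('wrist','w21.png'); shot('side','s21.png')
cv2.imwrite('pics/c21.png',np.hstack([cv2.resize(cv2.imread('pics/w21.png')[130:330,150:350],(400,400),interpolation=2),cv2.resize(cv2.imread('pics/s21.png')[150:250,220:320],(400,400),interpolation=2)]))
E
```

```text
t: 24.65
eef_pos: [0.5726, 0.0478, 0.0558]
tool_rot: [0.0, 0.714, 0.701, 0.0]
contact_force: [-0.9, 0.7, -0.8]
gripper_width: 0.001
t 24.65 pos [0.5726 0.0478 0.0558] yaw 89.0 F [-0.9  0.7 -0.8] |Fxy| 1.1 dir of push -40.0 rel [11.5 57.6] gw 0.001
t: 24.85
eef_pos: [0.5735, 0.0474, 0.0558]
tool_rot: [0.0, 0.714, 0.701, -0.0]
contact_force: [-0.5, 1.9, -1.2]
gripper_width: 0.0
t 24.85 pos [0.5735 0.0474 0.0558] yaw 89.0 F [-0.5  1.9 -1.2] |Fxy| 2.0 dir of push -75.0 rel [12.4 57.2] gw 0.0
```

View pics/c21.png

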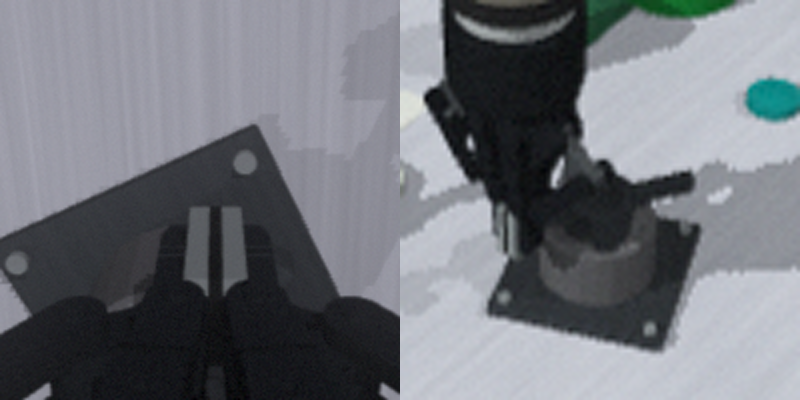

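```bash
for i in 1; do :; done
python3 -m jog '-0.0005 0.0009 0 0 0 0 0; -0.0005 0.0009 0 0 0 0 0'; python3 -c 'from h import *;push()'
python3 -m jog '-0.0005 0.0009 0 0 0 0 0; -0.0005 0.0009 0 0 0 0 0'; python3 -c 'from h import *;push()'
python3 -m jog '-0.0005 0.0009 0 0 0 0 0; -0.0005 0.0009 0 0 0 0 0'; python3 -c 'from h import *;push()'
```

```text
t: 25.15
eef_pos: [0.5744, 0.0469, 0.0558]
tool_rot: [-0.0, 0.714, 0.701, -0.0]
contact_force: [-2.0, 0.9, -0.8]
gripper_width: -0.002
t 25.15 pos [0.5744 0.0469 0.0558] yaw 89.0 F [-2.   0.9 -0.8] |Fxy| 2.2 dir of push -23.0 rel [13.3 56.7] gw -0.002
t: 25.35
eef_pos: [0.5753, 0.0464, 0.0558]
tool_rot: [0.0, 0.714, 0.701, 0.0]
contact_force: [-1.8, 1.2, -0.1]
gripper_width: -0.002
t 25.35 pos [0.5753 0.0464 0.0558] yaw 89.0 F [-1.8  1.2 -0.1] |Fxy| 2.2 dir of push -32.0 rel [14.2 56.2] gw -0.002
t: 25.55
eef_pos: [0.5762, 0.0458, 0.0558]
tool_rot: [0.0, 0.714, 0.701, 0.0]
contact_force: [-1.5, 1.3, -0.3]
gripper_width: 0.001
t 25.55 pos [0.5762 0.0458 0.0558] yaw 89.0 F [-1.5  1.3 -0.3] |Fxy| 2.0 dir of push -39.0 rel [15.1 55.6] gw 0.001
```

```bash
python3 -m jog '-0.0005 0.0009 0 0 0 0 0; -0.0005 0.0009 0 0 0 0 0'; python3 -c 'from h import *;push()'
python3 -m jog '-0.0005 0.0009 0 0 0 0 0; -0.0005 0.0009 0 0 0 0 0'; python3 -c 'from h import *;push()'
python3 -m jog '-0.0005 0.0009 0 0 0 0 0; -0.0005 0.0009 0 0 0 0 0'; python3 -c 'from h import *;push()'
python3 -m jog '-0.0005 0.0009 0 0 0 0 0; -0.0005 0.0009 0 0 0 0 0'; python3 -c 'from h import *;push()'
```

```text
t: 25.75
eef_pos: [0.5772, 0.0453, 0.0558]
tool_rot: [0.0, 0.714, 0.701, 0.0]
contact_force: [-1.8, 2.1, -0.4]
gripper_width: -0.0
t 25.75 pos [0.5772 0.0453 0.0558] yaw 89.0 F [-1.8  2.1 -0.4] |Fxy| 2.8 dir of push -49.0 rel [16.1 55.1] gw -0.0
t: 25.95
eef_pos: [0.5781, 0.0448, 0.0558]
tool_rot: [0.0, 0.714, 0.701, 0.0]
contact_force: [-2.1, 1.5, -1.8]
gripper_width: -0.001
t 25.95 pos [0.5781 0.0448 0.0558] yaw 89.0 F [-2.1  1.5 -1.8] |Fxy| 2.5 dir of push -35.0 rel [17.  54.6] gw -0.001
t: 26.15
eef_pos: [0.5789, 0.0443, 0.0558]
tool_rot: [0.0, 0.714, 0.701, 0.0]
contact_force: [-2.5, 0.7, 0.4]
gripper_width: -0.0
t 26.15 pos [0.5789 0.0443 0.0558] yaw 89.0 F [-2.5  0.7  0.4] |Fxy| 2.6 dir of push -15.0 rel [17.8 54.1] gw -0.0
t: 26.35
eef_pos: [0.5797, 0.0438, 0.0557]
tool_rot: [-0.0, 0.713, 0.701, -0.0]
contact_force: [-3.5, 1.8, -0.2]
gripper_width: 0.003
t 26.35 pos [0.5797 0.0438 0.0557] yaw 89.0 F [-3.5  1.8 -0.2] |Fxy| 3.9 dir of push -27.0 rel [18.6 53.6] gw 0.003
```

```bash
python3 -m jog '-0.0005 0.0007 0 0 0 0 0; -0.0005 0.0007 0 0 0 0 0'; python3 -c 'from h import *;push()'
python3 -m jog '-0.0005 0.0007 0 0 0 0 0; -0.0005 0.0007 0 0 0 0 0'; python3 -c 'from h import *;push()'
python3 -m jog '-0.0005 0.0007 0 0 0 0 0; -0.0005 0.0007 0 0 0 0 0'; python3 -c 'from h import *;push()'
```

```text
t: 26.55
eef_pos: [0.5803, 0.0434, 0.0557]
tool_rot: [-0.0, 0.713, 0.701, -0.0]
contact_force: [-2.4, 2.1, 0.5]
gripper_width: 0.003
t 26.55 pos [0.5803 0.0434 0.0557] yaw 89.0 F [-2.4  2.1  0.5] |Fxy| 3.2 dir of push -42.0 rel [19.2 53.2] gw 0.003
t: 26.75
eef_pos: [0.581, 0.0429, 0.0557]
tool_rot: [-0.0, 0.713, 0.701, -0.0]
contact_force: [-2.9, 2.6, -0.9]
gripper_width: 0.0
t 26.75 pos [0.581  0.0429 0.0557] yaw 89.0 F [-2.9  2.6 -0.9] |Fxy| 3.9 dir of push -41.0 rel [19.9 52.7] gw 0.0
t: 26.95
eef_pos: [0.5817, 0.0425, 0.0557]
tool_rot: [-0.0, 0.713, 0.701, -0.0]
contact_force: [-2.7, 2.8, -1.6]
gripper_width: 0.004
t 26.95 pos [0.5817 0.0425 0.0557] yaw 89.0 F [-2.7  2.8 -1.6] |Fxy| 3.9 dir of push -46.0 rel [20.6 52.3] gw 0.004
```

```bash
python3 -m jog '-0.0006 0.0007 0 0 0 0 0; -0.0006 0.0007 0 0 0 0 0'; python3 -c 'from h import *;push()'
python3 -m jog '-0.0006 0.0007 0 0 0 0 0; -0.0006 0.0007 0 0 0 0 0'; python3 -c 'from h import *;push()'
python3 -m jog '-0.0006 0.0007 0 0 0 0 0; -0.0006 0.0007 0 0 0 0 0'; python3 -c 'from h import *;push()'
```

```text
t: 27.15
eef_pos: [0.5823, 0.042, 0.0557]
tool_rot: [-0.0, 0.713, 0.701, -0.0]
contact_force: [-3.3, 3.2, -1.1]
gripper_width: -0.002
t 27.15 pos [0.5823 0.042  0.0557] yaw 89.0 F [-3.3  3.2 -1.1] |Fxy| 4.6 dir of push -44.0 rel [21.2 51.8] gw -0.002
t: 27.35
eef_pos: [0.5828, 0.0416, 0.0557]
tool_rot: [-0.0, 0.713, 0.701, -0.0]
contact_force: [-4.2, 4.3, -2.2]
gripper_width: 0.0
t 27.35 pos [0.5828 0.0416 0.0557] yaw 89.0 F [-4.2  4.3 -2.2] |Fxy| 6.0 dir of push -46.0 rel [21.7 51.4] gw 0.0
t: 27.55
eef_pos: [0.5833, 0.0412, 0.0556]
tool_rot: [-0.001, 0.713, 0.701, -0.0]
contact_force: [-4.7, 5.0, -0.5]
gripper_width: -0.002
t 27.55 pos [0.5833 0.0412 0.0556] yaw 89.0 F [-4.7  5.  -0.5] |Fxy| 6.9 dir of push -47.0 rel [22.2 51. ] gw -0.002
```

```bash
python3 -m jog '-0.0005 0.0006 0 0 0 0 0; -0.0005 0.0006 0 0 0 0 0'; python3 -c 'from h import *;push()'
python3 -m jog '-0.0005 0.0006 0 0 0 0 0; -0.0005 0.0006 0 0 0 0 0'; python3 -c 'from h import *;push()'
```

```text
t: 27.75
eef_pos: [0.5837, 0.0409, 0.0556]
tool_rot: [-0.001, 0.713, 0.701, -0.0]
contact_force: [-4.5, 5.6, -2.0]
gripper_width: 0.002
t 27.75 pos [0.5837 0.0409 0.0556] yaw 89.0 F [-4.5  5.6 -2. ] |Fxy| 7.2 dir of push -51.0 rel [22.6 50.7] gw 0.002
t: 27.95
eef_pos: [0.584, 0.0407, 0.0555]
tool_rot: [-0.001, 0.713, 0.701, -0.0]
contact_force: [-5.4, 5.2, -1.4]
gripper_width: -0.001
t 27.95 pos [0.584  0.0407 0.0555] yaw 89.0 F [-5.4  5.2 -1.4] |Fxy| 7.5 dir of push -44.0 rel [22.9 50.5] gw -0.001
```

```bash
python3 -m jog '-0.0004 0.0005 0 0 0 0 0; -0.0004 0.0005 0 0 0 0 0'; python3 -c 'from h import *;push()'
```

```text
t: 28.15
eef_pos: [0.5843, 0.0405, 0.0554]
tool_rot: [-0.001, 0.713, 0.701, -0.0]
contact_force: [-5.4, 6.0, -0.8]
gripper_width: -0.002
t 28.15 pos [0.5843 0.0405 0.0554] yaw 89.0 F [-5.4  6.  -0.8] |Fxy| 8.0 dir of push -48.0 rel [23.2 50.3] gw -0.002
```

```bash
python3 -m jog '-0.0005 0.0006 0 0 0 0 0; -0.0005 0.0006 0 0 0 0 0'; python3 -c 'from h import *;push()'
python3 -m jog '-0.0005 0.0006 0 0 0 0 0; -0.0005 0.0006 0 0 0 0 0;-0.0005 0.0006 0 0 0 0 0'; python3 -c 'from h import *;push()'
```

```text
t: 28.35
eef_pos: [0.5847, 0.0402, 0.0554]
tool_rot: [-0.001, 0.713, 0.701, -0.0]
contact_force: [-6.6, 6.7, -1.2]
gripper_width: 0.001
t 28.35 pos [0.5847 0.0402 0.0554] yaw 89.0 F [-6.6  6.7 -1.2] |Fxy| 9.4 dir of push -45.0 rel [23.6 50. ] gw 0.001
t: 28.65
eef_pos: [0.585, 0.0399, 0.0553]
tool_rot: [-0.002, 0.713, 0.701, -0.0]
contact_force: [-7.0, 6.4, -0.6]
gripper_width: 0.001
t 28.65 pos [0.585  0.0399 0.0553] yaw 89.1 F [-7.   6.4 -0.6] |Fxy| 9.5 dir of push -42.0 rel [23.9 49.7] gw 0.001
```

```bash
python3 -m jog '-0.0005 0.0006 0 0 0 0 0; -0.0005 0.0006 0 0 0 0 0;-0.0005 0.0006 0 0 0 0 0'; python3 -c 'from h import *;push()'
```

```text
t: 28.95
eef_pos: [0.5854, 0.0397, 0.0553]
tool_rot: [-0.002, 0.713, 0.701, -0.0]
contact_force: [-7.3, 6.8, -0.7]
gripper_width: -0.003
t 28.95 pos [0.5854 0.0397 0.0553] yaw 89.1 F [-7.3  6.8 -0.7] |Fxy| 9.9 dir of push -43.0 rel [24.3 49.5] gw -0.003
```

```bash
python3 -m jog '-0.0003 0.0003 0 0 0 0 0; -0.0006 0.0007 0 0 0 0 0;-0.0006 0.0007 0 0 0 0 0'; python3 -c 'from h import *;push()'
python3 -m jog '-0.0003 0.0003 0 0 0 0 0; -0.0006 0.0007 0 0 0 0 0;-0.0006 0.0007 0 0 0 0 0'; python3 -c 'from h import *;push()'
```

```text
t: 29.25
eef_pos: [0.5858, 0.0393, 0.0552]
tool_rot: [-0.002, 0.713, 0.701, -0.001]
contact_force: [-8.2, 6.9, -1.5]
gripper_width: 0.001
t 29.25 pos [0.5858 0.0393 0.0552] yaw 89.1 F [-8.2  6.9 -1.5] |Fxy| 10.7 dir of push -40.0 rel [24.7 49.1] gw 0.001
t: 29.55
eef_pos: [0.5862, 0.039, 0.0551]
tool_rot: [-0.002, 0.713, 0.701, -0.001]
contact_force: [-8.6, 8.8, -1.2]
gripper_width: 0.002
t 29.55 pos [0.5862 0.039  0.0551] yaw 89.1 F [-8.6  8.8 -1.2] |Fxy| 12.3 dir of push -46.0 rel [25.1 48.8] gw 0.002
```

```bash
python3 -m jog '-0.0003 0.0003 0 0 0 0 0; -0.0006 0.0007 0 0 0 0 0;-0.0006 0.0007 0 0 0 0 0'; python3 -c 'from h import *;push()'
python3 -m jog '-0.0003 0.0003 0 0 0 0 0; -0.0006 0.0007 0 0 0 0 0;-0.0006 0.0007 0 0 0 0 0'; python3 -c 'from h import *;push()'
```

```text
t: 29.85
eef_pos: [0.5867, 0.0387, 0.0551]
tool_rot: [-0.003, 0.713, 0.702, -0.001]
contact_force: [-10.5, 8.6, -0.2]
gripper_width: -0.001
t 29.85 pos [0.5867 0.0387 0.0551] yaw 89.1 F [-10.5   8.6  -0.2] |Fxy| 13.6 dir of push -39.0 rel [25.6 48.5] gw -0.001
t: 30.15
eef_pos: [0.587, 0.0384, 0.055]
tool_rot: [-0.003, 0.712, 0.702, -0.001]
contact_force: [-8.9, 10.3, -0.6]
gripper_width: -0.002
t 30.15 pos [0.587  0.0384 0.055 ] yaw 89.1 F [-8.9 10.3 -0.6] |Fxy| 13.6 dir of push -49.0 rel [25.9 48.2] gw -0.002
```

```bash
python3 -m jog '-0.0003 0.0003 0 0 0 0 0; -0.0007 0.0007 0 0 0 0 0;-0.0007 0.0007 0 0 0 0 0'; python3 -c 'from h import *;push()'
python3 -m jog '-0.0003 0.0003 0 0 0 0 0; -0.0007 0.0007 0 0 0 0 0;-0.0007 0.0007 0 0 0 0 0'; python3 -c 'from h import *;push()'
```

```text
t: 30.45
eef_pos: [0.5876, 0.0379, 0.055]
tool_rot: [-0.003, 0.712, 0.702, -0.001]
contact_force: [-9.8, 10.3, -0.4]
gripper_width: -0.001
t 30.45 pos [0.5876 0.0379 0.055 ] yaw 89.1 F [-9.8 10.3 -0.4] |Fxy| 14.3 dir of push -46.0 rel [26.5 47.7] gw -0.001
t: 30.75
eef_pos: [0.588, 0.0376, 0.0549]
tool_rot: [-0.003, 0.712, 0.702, -0.001]
contact_force: [-9.9, 10.3, -1.4]
gripper_width: -0.0
t 30.75 pos [0.588  0.0376 0.0549] yaw 89.2 F [-9.9 10.3 -1.4] |Fxy| 14.3 dir of push -46.0 rel [26.9 47.4] gw -0.0
```

```bash
python3 -m jog '-0.0003 0.0003 0 0 0 0 0; -0.0007 0.0007 0 0 0 0 0;-0.0007 0.0007 0 0 0 0 0'; python3 -c 'from h import *;push()'
python3 -m jog '-0.0003 0.0003 0 0 0 0 0; -0.0007 0.0007 0 0 0 0 0;-0.0007 0.0007 0 0 0 0 0'; python3 -c 'from h import *;push()'
```

```text
t: 31.05
eef_pos: [0.5884, 0.0372, 0.0548]
tool_rot: [-0.004, 0.712, 0.702, -0.001]
contact_force: [-11.9, 11.0, -1.6]
gripper_width: -0.0
t 31.05 pos [0.5884 0.0372 0.0548] yaw 89.2 F [-11.9  11.   -1.6] |Fxy| 16.2 dir of push -43.0 rel [27.3 47. ] gw -0.0
t: 31.35
eef_pos: [0.5889, 0.0368, 0.0548]
tool_rot: [-0.004, 0.712, 0.702, -0.001]
contact_force: [-11.6, 12.0, -1.3]
gripper_width: -0.002
t 31.35 pos [0.5889 0.0368 0.0548] yaw 89.2 F [-11.6  12.   -1.3] |Fxy| 16.6 dir of push -46.0 rel [27.8 46.6] gw -0.002
```

```bash
python3 -m jog '-0.0004 0.0004 0 0 0 0 0; -0.0007 0.0007 0 0 0 0 0;-0.0007 0.0007 0 0 0 0 0'; python3 -c 'from h import *;push()'
python3 -m jog '-0.0004 0.0004 0 0 0 0 0; -0.0007 0.0007 0 0 0 0 0;-0.0007 0.0007 0 0 0 0 0'; python3 -c 'from h import *;push()'
```

```text
t: 31.65
eef_pos: [0.5893, 0.0366, 0.0547]
tool_rot: [-0.004, 0.712, 0.702, -0.001]
contact_force: [-12.2, 12.4, 0.1]
gripper_width: -0.002
t 31.65 pos [0.5893 0.0366 0.0547] yaw 89.2 F [-12.2  12.4   0.1] |Fxy| 17.4 dir of push -45.0 rel [28.2 46.4] gw -0.002
t: 31.95
eef_pos: [0.5897, 0.0362, 0.0547]
tool_rot: [-0.004, 0.712, 0.702, -0.001]
contact_force: [-12.9, 13.6, 0.4]
gripper_width: 0.001
t 31.95 pos [0.5897 0.0362 0.0547] yaw 89.2 F [-12.9  13.6   0.4] |Fxy| 18.8 dir of push -46.0 rel [28.6 46. ] gw 0.001
```

```bash
python3 -m jog '-0.0003 0.0003 0 0 0 0 0; -0.0006 0.0006 0 0 0 0 0;-0.0006 0.0006 0 0 0 0 0'; python3 -c 'from h import *;push()'
```

```text
t: 32.25
eef_pos: [0.5901, 0.0359, 0.0547]
tool_rot: [-0.005, 0.712, 0.702, -0.001]
contact_force: [-14.0, 14.3, 0.3]
gripper_width: 0.003
t 32.25 pos [0.5901 0.0359 0.0547] yaw 89.2 F [-14.   14.3   0.3] |Fxy| 20.0 dir of push -45.0 rel [29.  45.7] gw 0.003
```

```bash
python3 -m jog '-0.0003 0.0003 0 0 0 0 0; -0.0005 0.0005 0 0 0 0 0;-0.0005 0.0005 0 0 0 0 0'; python3 -c 'from h import *;push()'; python3 -m jog '0 0 0 0 0 0 0';python3 -m jog '0 0 0 0 0 0 0'
```

```text
t: 32.55
eef_pos: [0.5904, 0.0356, 0.0547]
tool_rot: [-0.005, 0.712, 0.702, -0.001]
contact_force: [-14.0, 15.1, 1.3]
gripper_width: -0.002
t 32.55 pos [0.5904 0.0356 0.0547] yaw 89.2 F [-14.   15.1   1.3] |Fxy| 20.6 dir of push -47.0 rel [29.3 45.4] gw -0.002
t: 32.65
eef_pos: [0.5904, 0.0356, 0.0547]
tool_rot: [-0.005, 0.712, 0.702, -0.001]
contact_force: [-14.4, 14.7, 0.8]
gripper_width: 0.004
t: 32.75
eef_pos: [0.5904, 0.0356, 0.0546]
tool_rot: [-0.005, 0.712, 0.702, -0.001]
contact_force: [-14.1, 15.2, 0.9]
gripper_width: -0.001
```

```bash
python3 -m jog '-0.0003 0.0003 0 0 0 0 0; -0.0004 0.0005 0 0 0 0 0;-0.0004 0.0005 0 0 0 0 0'; python3 -m jog '0 0 0 0 0 0 0'
python3 - <<'E'
from h import *
push(); shot('wrist','w22.png'); shot('side','s22.png')
cv2.imwrite('pics/c22.png',np.hstack([cv2.resize(cv2.imread('pics/w22.png')[130:330,150:350],(400,400),interpolation=2),cv2.resize(cv2.imread('pics/s22.png')[150:250,220:320],(400,400),interpolation=2)]))
E
```

```text
t: 33.05
eef_pos: [0.5906, 0.0355, 0.0546]
tool_rot: [-0.005, 0.712, 0.702, -0.001]
contact_force: [-14.8, 15.5, 1.1]
gripper_width: -0.004
t: 33.15
eef_pos: [0.5906, 0.0354, 0.0546]
tool_rot: [-0.005, 0.712, 0.702, -0.001]
contact_force: [-14.6, 14.8, 1.4]
gripper_width: -0.002
t 33.15 pos [0.5906 0.0354 0.0546] yaw 89.3 F [-14.6  14.8   1.4] |Fxy| 20.7 dir of push -45.0 rel [29.5 45.2] gw -0.002
```

View pics/c22.png

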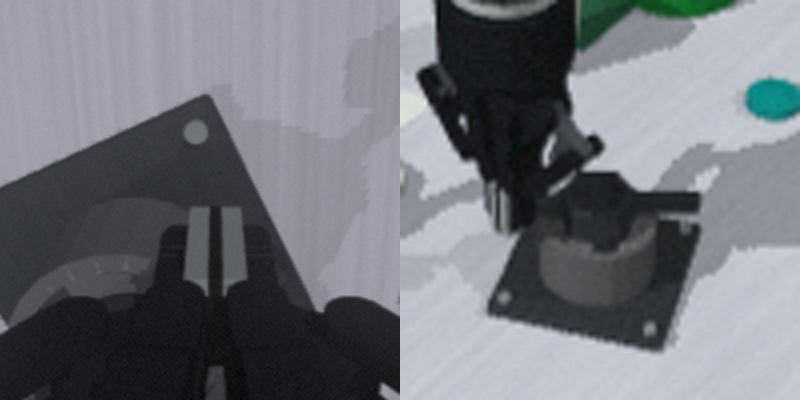

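Steady at about 21 N, square to the wing. Backing off and lifting clear.

```bash
python3 -m jog '0.003 -0.003 0 0 0 0 0; 0.01 -0.01 0 0 0 0 0; 0.016 -0.016 0 0 0 0 0; 0.016 -0.016 -0.01 0 0 0 0; 0.016 -0.016 -0.05 0 0 0 0'; python3 -c 'from h import *;push()';python3 -m jog '0 0 -0.04 0 0 0 0; -0.03 0 -0.06 0 0 0 0.03; -0.06 0 -0.08 0 0 0 0.06; -0.09 0 -0.1 0 0 0 0.06; -0.1 0 -0.1 0 0 0 0.06'
python3 - <<'E'
from h import *
push(); shot('wrist','w23.png'); shot('side','s23.png')
cv2.imwrite('pics/c23.png',np.hstack([cv2.resize(cv2.imread('pics/w23.png')[60:260,150:350],(500,500),interpolation=2),cv2.resize(cv2.imread('pics/s23.png')[180:240,240:300],(300,300),interpolation=2).repeat(2,0)[:500]]))
E
```

```text
t: 33.75
eef_pos: [0.5782, 0.0442, 0.104]
tool_rot: [-0.001, 0.714, 0.701, -0.002]
contact_force: [1.1, 0.1, 0.2]
gripper_width: 0.001
t 33.75 pos [0.5782 0.0442 0.104 ] yaw 88.9 F [1.1 0.1 0.2] |Fxy| 1.1 dir of push -173.0 rel [17.1 54. ] gw 0.001
t: 34.25
eef_pos: [0.5806, -0.0595, 0.2098]
tool_rot: [0.004, 0.716, 0.698, 0.001]
contact_force: [-0.1, 0.1, -0.5]
gripper_width: 0.681
t 34.25 pos [ 0.5806 -0.0595  0.2098] yaw 88.6 F [-0.1  0.1 -0.5] |Fxy| 0.2 dir of push -29.0 rel [ 19.5 -49.7] gw 0.681
```

View pics/c23.png

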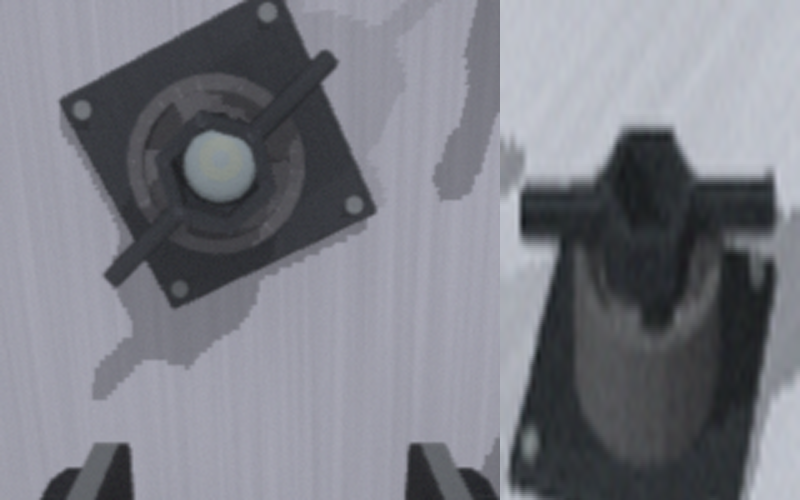

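View pics/s23.png

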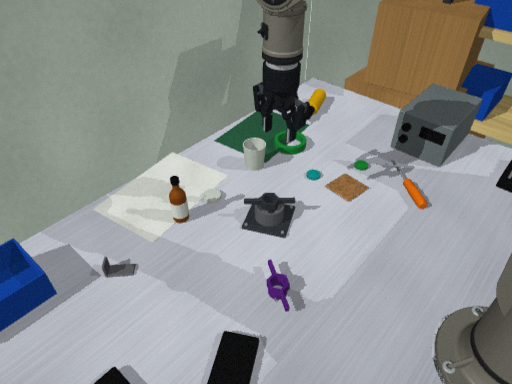

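Run:
```python
from h import *
c=load('w23'); f=lambda x,y,z: onz(c,150+x/2.5,60+y/2.5,z)
a,b=f(322,62,.0645),f(117,277,.0645); print('wing',np.degrees(np.arctan2(*(a-b)[1::-1])),(a+b)/2)
c2=shot('wrist','w24.png'); st()
print(workorder.hand_in()); st()
```

```text
wing 43.86824107856308 [ 0.56116311 -0.01099396  0.0645    ]
t 34.4 pos [ 0.5782 -0.0549  0.2058] yaw 88.86 F [-0.63  0.85 -0.27] M [ 0.06 -0.02  0.01] q [ 0.43  0.41 -0.57  1.78  0.25  1.02 -0.25] gw 0.703
the job is handed in; nothing more can be done
None
the job is handed in; nothing more can be done
```

The lens is in the lamp head with the retaining ring screwed down on it. I handed the job in at 34.4 s, with the gripper open, clear of everything and reading no load.

- **Lens:** I dropped it dome up into the bore, and the picture taken afterwards showed it flat and centred. On the way I closed the fingers once on the dome by mistake, at about 10 N, and regripped it by the edge on the cork.
- **Ring:** I set it in with the pins through the gaps and pressed with about 5 N. Then I turned it 46° clockwise by the hexagon, and on by the +y wing.
- **Tightness:** The wing took 2 to 8 N while the gasket gave, then the force rose steadily. I stopped at about 21 N, some 50 mm from the axis, which is about 20 N at the wing point. It never went above about 21 N.
- **Last checks:** The ring sits level and centred, with the glass visible through its hole. The bottle and cup are still standing, and the green, turquoise and purple look-alikes were left alone.
- **Disagreement:** The final picture puts the wing at 44°, about 71° or 1.24 rad from mid-gap. The finger position at the end of the push suggested about 74°. Both are within the expected range, and I put the gap down to measurement error. A slight spring-back on release is possible.

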